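# Offer up the matching gate hinge leaf to the post and hold it for the pin

### The arm

A 6-joint arm with a two-finger parallel gripper is mounted at the origin on the work surface. World frame = base frame: x ahead of the robot, y to its left, z up, the work surface at z = 0. Lengths are in m, angles in rad, forces in N, time in s.
With the tool pointing down it reaches from about 0.375 to 0.925 m from the base axis. Payload 5.7 kg.
Tool frame: the origin (TCP) lies midway between the tips of the shut fingers; the grasp point (between the pads) lies 19 mm behind it; x points along the fingers, z is the direction in which the jaws open and shut, and the axes are right-handed (so a half turn about x gives the same grasp; the last joint's range is limited). The gripper opens to 88 mm and grips with 3 to 60 N. Pads are 20 mm wide; open, the fingers measure 115 mm over their backs; the gripper's body (75 mm by 178 mm) begins 61 mm behind the grasp point.
Start: joints at [-1.243, 0.359, 1.51, -0, 1.272, -0.115], TCP at [0.257, -0.542, 0.223] pointing down, gripper open.
Joint ranges: [-2.97, 2.97], [-1.01, 2.36], [0.21, 2.38], [-0.96, 4.11], [0.2, 2.71], [-2.98, 2.98]. Speed limits (rad/s): [2.39, 2.39, 3.14, 3.14, 3.14, 3.14].

### API

Orientations are given as a unit quaternion [w, x, y, z].
In Python, from station import robot gives the robot as it stands. The module is installed in compiled form; this text tells all that it offers.
- The arm moves only by the tool jog_arm, never from a script. Its argument "moves" is a list that holds one entry, the list of rows, each a list of 6 numbers: the shift along the world's x, y, z in m, then the turn, a rotation vector about the world's x, y, z in rad. In form: [[[x, y, z, rx, ry, rz], ...]]. A call has exactly 5 rows; each row is the pose to reach, as a shift and turn from the pose commanded when the call began; what a row does not reach only later rows make up. A row lasts 1/8 s, in which the tool goes at most 62.5 mm and 10.7 degrees, less where a joint would pass 70% of its speed; a pose out of reach is approached as far as the arm can. A call with a gripper value outside its range is refused whole. "gripper" is the finger opening in m, from 0 to 0.0878, set as the call begins (left out, the last holds). The fingers move at their own pace and stop on an object; the grip force is fixed at half the most. Time passes only in rows, so rows that repeat a pose let the fingers close, or fill a call up. It gives the time, the measured TCP pose, the force and the opening at its end, in the units of the state.
- robot.get_obs(): the state, without advancing time (a new reading comes with each control period).
- robot.camera(name): name is "side" or "top"; returns a dict with "pixels" (400x640x3 uint8, red, green, blue), "range_z" (400x640 float32, m along the optical axis (not along the pixel's ray), 0 where there is no reading), "fx", "fy", "cx", "cy" (pixels), "k1" (the pictures are not rectified: a ray, as slopes to the right and down, at radius r is drawn at 1 + k1 r^2 times it, then the intrinsics apply), "R" (3x3) and "t" (3): a world point X has camera coordinates R X + t. Camera axes: x right, y down, z forward; pixel columns grow to the right and rows downward; lengths in m; the calibration is good to about 2 mm. A picture is of the moment at which its call begins.
- robot.finish_job(): hands the job in, once; it reports no verdict.
The state is a dict: "time": time; "qpos": joint angles; "joint_velocities": joint speeds; "joint_torque": joint torques, N m; "eef_pos": TCP position; "ee_rot": TCP orientation; "wrist_force": force on the tool from outside, world axes, zero at the start; "ft_torque": the same for the moment, N m; "opening": opening from 0.0 (shut) to 1.0 (fully open).
Only numpy, scipy, OpenCV 4.12 (cv2) and the standard library are available. Lean on these libraries where they do the work, as an engineer would, in place of code of your own. Each camera call takes 0.05 s, during which the arm holds its last target.

### The job

First swing the work lamp aside by its red handle until its head is at least 20 cm from the hinge on the red-brown post. Then, of the two loose hinge leaves, take the one with a single knuckle from its stand, slide that knuckle into the gap between the post's two knuckles so that all the pin holes line up, with the leaf upright and opened out flat in line with the leaf on the post. Finish while still holding it there in the gripper, without letting it rest or press on the post, so a workmate can drop the pin in; leave the two-knuckle leaf and the other things on the bench alone.

Things in the scene. Friction and masses are not known exactly. Their poses are not given: they have to be found in the camera images.
- lamp_arm (a joint): Swing of the grey work lamp's level arm about its upright column, rad: 0 (head over the hinge) to 1.4 (stop). It grows clockwise seen from above, carrying the head away from the hinge, towards the robot. Light friction (about 1 N at the handle); it stays where left and cannot go below 0.
- lamp_handle (a point): A point near the top of the red upright round handle on top of the lamp's head: 18 mm diameter, standing 55 mm clear from z = 0.258 m to 0.313 m; this point is on its axis 20 mm below its top. Lamp head below it: 90 mm across, z = 0.215 to 0.26 m.
- lamp_pivot (a point): Point on the lamp arm's upright turning axis (the column), at the height of lamp_handle; the handle goes round it at 293 mm radius. The column stands on a round foot, 120 mm across.
- jamb_eye (a point): The target: point on the upright pin axis of the post's fixed hinge, half-way up the gap between its two knuckles, 100 mm above the bench. z is up; the fixed plate and the post lie on its +y side; the loose leaf's plate must finish on its free -y side (plates in its y-z plane). Knuckles: tubes 26 mm outside, 16 mm hole (for a 12 mm pin), at heights 54-82 and 118-146 mm (gap 36 mm).
- leaf_eye (a point): Centre of the single knuckle of the loose leaf to be fitted, on its hole's axis (z up). Tube 26 mm outside, 16 mm hole, 28 mm long, half-way up the leaf: 4 mm to spare above and below in the gap. The plate lies on its -y side in its y-z plane, from 16 to 76 mm from the axis. Fitted, this point coincides with jamb_eye and their axes are parallel.
- leaf_plate (a point): Centre of that leaf's plate (46 mm along -y from leaf_eye, same height); same axes. Plate 8 mm thick (along x), 90 mm high (45 mm above and below this point). It stands upright in a blue stand; its upper half is free to grip across the thickness.
- leaf: The loose hinge leaf to be fitted, brass-coloured steel, about 0.4 kg: plate 60 x 90 x 8 mm with one knuckle half-way up its edge. Origin on the knuckle's axis at the height of the plate's lower edge; axes as leaf_eye.
- jamb: The red-brown post with its brass-coloured hinge leaf, fixed to the bench; origin on the pin axis at bench height; axes as jamb_eye. Post 60 x 60 mm, 150 mm high, at y 20 to 80 mm, x -64 to -4 mm; base plate 8 mm thick. The fixed leaf's plate (8 x 60 x 90 mm) begins 16 mm from the axis.
- stand: Blue steel stand, fixed, that holds the leaf to be fitted: base 70 x 80 x 8 mm, two cheeks 40 mm long, up to 32 mm above the bench, with a 12 mm slot between, open at both ends. The plate's lower edge stands in it 8 mm above the bench. Origin under the leaf's knuckle axis at bench height, axes as the leaf's (to 3 mm).
- other_leaf_plate (a point): Centre of the plate of the other loose leaf, which has two knuckles (top and bottom of its edge) and does not fit; it stands in a like stand. To be left there.
- hammer: Hammer lying on the bench, to be left alone.
- tin: Tin, 80 mm across, 100 mm high, to be left alone.
- offcut: Red-brown square tube offcut, 120 x 40 x 40 mm, to be left alone.
Things that resemble listed ones, but are neither listed nor needed, are in the scene too. What is shaped like the jamb but green or orange is not meant. Leave any pink look-alike of the leaf alone.

How it is judged:
By the outcome, as a careful person would: the job done as asked, in the order asked, and still so for the second after the job is handed in, while the arm keeps its last pose, push and grip.
It also fails if it takes over 61 s, if anything falls off the work surface, if the arm or the gripper's body presses on something with over 40 N, if the wrist force passes 120 N, or if a joint passes its speed limit or range.

## Working session

There is one attempt and no reset: what is moved stays moved. The work goes in short steps, Python scripts to look and compute and a tool call to move; the robot and the scene stay as the last step left them, time stands still between calls to the robot, and variables do not carry over. Pictures are saved under pics/ and viewed, and the job is handed in when it is done.

Besides the shell and the picture viewer there is one more tool, called after "Request:" as name(argument=value, ...), one argument or row to a line, values as JSON. jog_arm: Moves the arm, as the interface text tells. Its arguments: {"type":"object","properties":{"moves":{"type":"array","items":{"type":"array","items":{"type":"array","items":{"type":"number"}}}},"gripper":{"type":"number"}},"required":["moves"]}

```bash
mkdir -p pics; python3 - <<'E'
from station import robot
import cv2,numpy as np
o=robot.get_obs(); print(o)
for n in ("side","top"):
    c=robot.camera(n); np.savez(f"{n}0.npz",**c)
    print(n,{k:np.round(c[k],4).tolist() for k in ("fx","fy","cx","cy","k1","R","t")}, (c["range_z"]>0).mean())
    cv2.imwrite(f"pics/{n}0.png",c["pixels"][:,:,::-1])
E
```

```text
{'time': 0.0, 'qpos': array([-1.24308377e+00,  3.59504053e-01,  1.51144152e+00, -4.89554989e-05,
        1.27252785e+00, -1.15155166e-01]), 'joint_velocities': array([-0.00033881, -0.00063912,  0.00206007, -0.00034043, -0.00154128,
       -0.00047537]), 'joint_torque': array([-4.14857686e-04, -5.15377986e+01, -2.70729160e+01,  6.72036270e-02,
        3.49080702e-02, -1.19898814e-04]), 'eef_pos': array([ 0.25683532, -0.54146161,  0.22180673]), 'ee_rot': array([ 0.59708078,  0.37837773,  0.59813639, -0.37756815]), 'wrist_force': array([-0.24604592, -0.27410962,  0.11546825]), 'ft_torque': array([0.04284144, 0.00535509, 0.03570388]), 'opening': 1.0025937930816695}
side {'fx': 370.1054, 'fy': 370.1054, 'cx': 314.9143, 'cy': 200.5356, 'k1': -0.0812, 'R': [[0.8928, -0.4503, -0.0116], [-0.23, -0.4335, -0.8713], [0.3873, 0.7806, -0.4906]], 't': [-0.5628, 0.2484, 1.1165]} 0.99595703125
top {'fx': 425.2426, 'fy': 425.2426, 'cx': 324.7677, 'cy': 194.5229, 'k1': 0.0046, 'R': [[-0.043, -0.9991, -0.0008], [-0.9725, 0.042, -0.2289], [0.2287, -0.0091, -0.9734]], 't': [-0.0588, 0.6131, 1.2222]} 0.9959609375
```

View pics/side0.png

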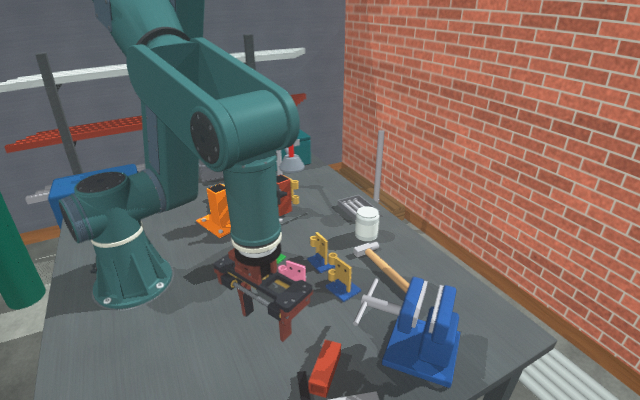

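View pics/top0.png

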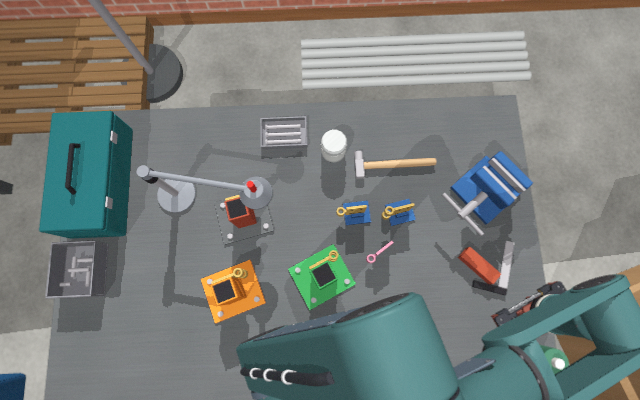

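```bash
cat > h.py <<'E'
import numpy as np,cv2
def load(f): return dict(np.load(f))
def rays(c,uv):
    uv=np.atleast_2d(np.array(uv,float)); d=np.stack([(uv[:,0]-c['cx'])/c['fx'],(uv[:,1]-c['cy'])/c['fy']],1)
    s=d.copy()
    for _ in range(20): s=d/(1+c['k1']*(s**2).sum(1,keepdims=True))
    v=np.c_[s,np.ones(len(s))]
    return -c['R'].T@c['t'], v@c['R'], v
def onz(c,uv,z):
    o,d,_=rays(c,uv); return o+d*((z-o[2])/d[:,2])[:,None]
def pts(c,uv):
    uv=np.atleast_2d(np.array(uv)); _,_,v=rays(c,uv)
    Z=c['range_z'][uv[:,1].astype(int),uv[:,0].astype(int)]
    return (v*Z[:,None]-c['t'])@c['R']
def proj(c,X):
    p=np.atleast_2d(X)@c['R'].T+c['t']; s=p[:,:2]/p[:,2:]; s=s*(1+c['k1']*(s**2).sum(1,keepdims=True))
    return s*[c['fx'],c['fy']]+[c['cx'],c['cy']]
def crop(c,x0,y0,w,h,k,f):
    im=c['pixels'][y0:y0+h,x0:x0+w,::-1]
    cv2.imwrite(f,cv2.resize(im,None,fx=k,fy=k,interpolation=cv2.INTER_CUBIC))
E
python3 - <<'E'
from h import *
t=load('top0.npz');s=load('side0.npz')
crop(t,320,180,130,90,6,'pics/t_leaf.png')
crop(t,130,155,150,120,5,'pics/t_jamb.png')
crop(s,260,130,130,90,6,'pics/s_j.png')
crop(s,270,220,100,90,6,'pics/s_l.png')
E
```

```text
(no output)
```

View pics/t_leaf.png

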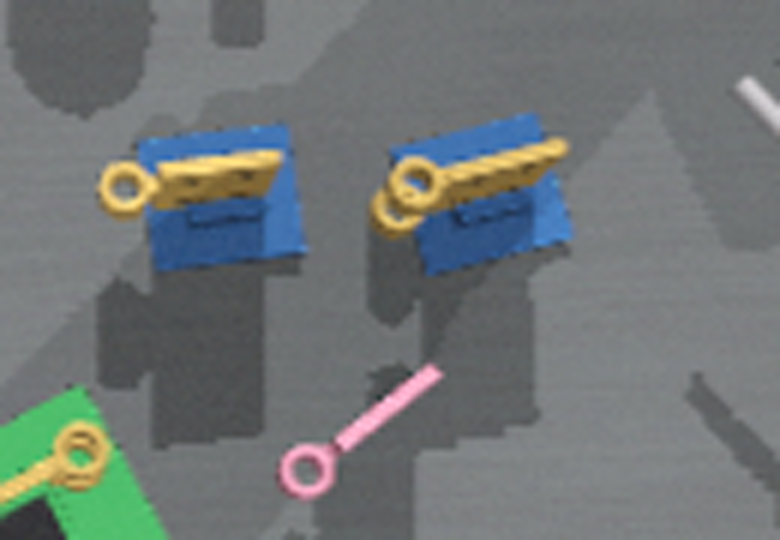

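View pics/t_jamb.png

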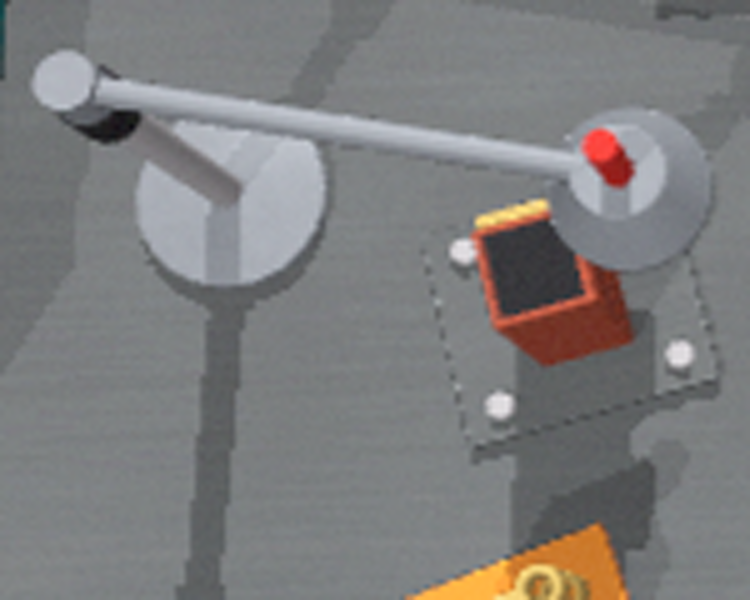

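View pics/s_j.png

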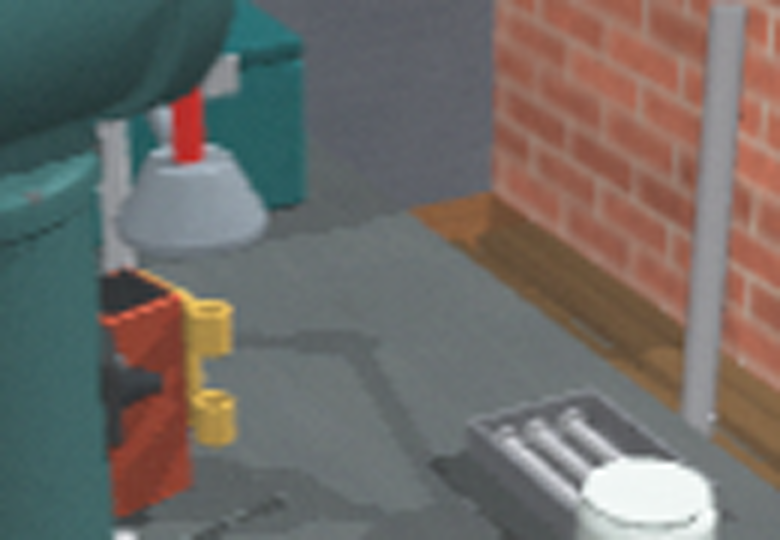

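View pics/s_l.png

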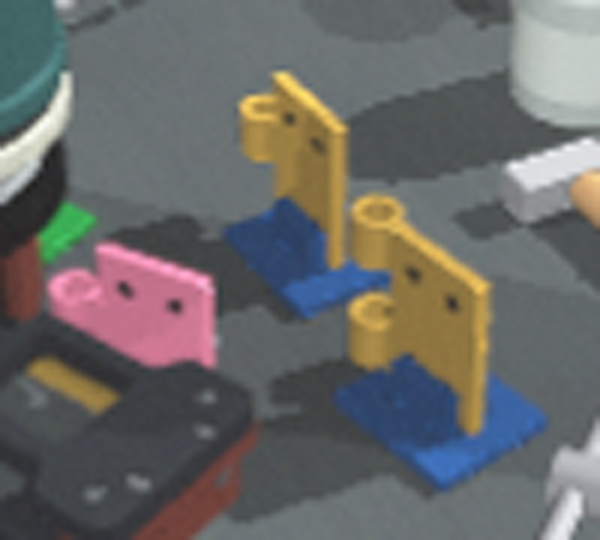

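```bash
python3 - <<'E'
from h import *
t=load('top0.npz');s=load('side0.npz')
hsv=cv2.cvtColor(t['pixels'],cv2.COLOR_RGB2HSV)
r=((hsv[:,:,0]<6)|(hsv[:,:,0]>174))&(hsv[:,:,1]>200)
vs,us=np.where(r[170:200,235:270]); uv=np.c_[us+235,vs+170]; P=pts(t,uv)
print(len(uv),P.min(0),P.max(0)); top=P[P[:,2]>.305]; print('handle top pts',len(top),top.mean(0), 'uv',uv[P[:,2]>.305].mean(0))
print(onz(t,uv[P[:,2]>.305].mean(0),.313))
# column top
for uv in [(143,170),(143,173),(146,172),(180,180),(210,184),(230,186),(258,203),(176,200),(165,200)]: print(uv,pts(t,uv).round(4))
# side handle
hs=cv2.cvtColor(s['pixels'],cv2.COLOR_RGB2HSV)
r=((hs[:,:,0]<4)|(hs[:,:,0]>176))&(hs[:,:,1]>200)
vs,us=np.where(r[140:160,283:300]); uv=np.c_[us+283,vs+140]; P=pts(s,uv); print(len(uv),P.min(0),P.max(0),P.mean(0))
for uv in [(280,155),(290,137)]: print(pts(s,uv))
from station import robot
E
```

```text
20 [0.57996379 0.09350056 0.27027671] [0.58569328 0.10502789 0.31549583]
handle top pts 2 [0.58177846 0.10071947 0.31184774] uv [250.  186.5]
[[0.58148059 0.10053867 0.313     ]]
(143, 170) [[0.6505 0.3872 0.2651]]
(143, 173) [[0.6427 0.3872 0.264 ]]
(146, 172) [[0.6451 0.3796 0.2639]]
(180, 180) [[0.6216 0.2927 0.257 ]]
(210, 184) [[0.6065 0.2134 0.2603]]
(230, 186) [[0.5987 0.1612 0.2612]]
(258, 203) [[0.5542 0.0916 0.2439]]
(176, 200) [[0.625  0.3846 0.0181]]
(165, 200) [[0.6268 0.4198 0.0168]]
2 [0.59105388 0.09226491 0.26892852] [0.5917664  0.09357452 0.27205714] [0.59141014 0.09291972 0.27049283]
[[0.65487302 0.37931113 0.14886156]]
[[ 0.3135372  -0.56699727  0.58485131]]
```

```bash
python3 - <<'E'
from h import *
t=load('top0.npz');s=load('side0.npz')
hsv=cv2.cvtColor(t['pixels'],cv2.COLOR_RGB2HSV)
r=((hsv[:,:,0]<8)|(hsv[:,:,0]>172))&(hsv[:,:,1]>150)
vs,us=np.where(r[172:198,240:265]); uv=np.c_[us+240,vs+172]; P=pts(t,uv)
k=P[:,2]>.303; print(len(uv),k.sum(),uv[k].mean(0),P[k].mean(0),onz(t,uv[k].mean(0),.313))
# column disc top: gray circle near (143,171)
m=np.zeros(hsv.shape[:2],bool); m[160:180,133:150]=1
vs,us=np.where(m); uv=np.c_[us,vs]; P=pts(t,uv); k=P[:,2]>.25; print(k.sum(),uv[k].mean(0),P[k].mean(0),np.ptp(P[k],axis=0))
# lamp head rim
m[:]=0; m[165:220,225:280]=1
vs,us=np.where(m); uv=np.c_[us,vs]; P=pts(t,uv); k=(P[:,2]>.205)&(P[:,2]<.27)&(hsv[vs,us,1]<100); k&=P[:,1]<0.15
(c,rad)=cv2.minEnclosingCircle(uv[k].astype(np.float32)); print(k.sum(),c,rad,P[k].min(0),P[k].max(0),onz(t,c,.225))
# foot
m[:]=0; m[170:220,150:200]=1
vs,us=np.where(m); uv=np.c_[us,vs]; P=pts(t,uv); k=(P[:,2]>.008)&(P[:,2]<.03)
(c,rad)=cv2.minEnclosingCircle(uv[k].astype(np.float32)); print('foot',c,rad,onz(t,c,.017))
E
```

```text
64 40 [249.9 184.2] [0.58712537 0.10061774 0.31387087] [[0.58736054 0.10076892 0.313     ]]
147 [143.06122449 171.39455782] [0.63528286 0.37093603 0.30115943] [0.34876262 0.4759865  1.07960479]
813 (252.53192138671875, 191.22340393066406) 19.549074172973633 [0.54430775 0.05724972 0.21753754] [0.63240093 0.14955825 0.2692737 ] [[0.59126815 0.10886689 0.225     ]]
foot (174.10916137695312, 197.9398956298828) 24.95591163635254 [[0.63223914 0.39120285 0.017     ]]
```

```bash
cat >> h.py <<'E'
from scipy.spatial.transform import Rotation as Ro
def st(o):
    q=o['ee_rot']; R=Ro.from_quat([q[1],q[2],q[3],q[0]]).as_matrix()
    z=R[:,2]; print('t',round(o['time'],2),'tcp',o['eef_pos'].round(4),'x',R[:,0].round(3),'z',z.round(3),'jaw yaw',np.degrees(np.arctan2(z[1],z[0])).round(2),'F',o['wrist_force'].round(1),'M',o['ft_torque'].round(2),'op',round(float(o['opening']),3),'q',o['qpos'].round(2)); return R
E
python3 - <<'E'
from h import *
from station import robot
st(robot.get_obs())
u=np.array([.588-.642,.101-.387]);print(np.degrees(np.arctan2(u[1],u[0])),np.hypot(*u))
E
```

```text
t 0.1 tcp [ 0.2569 -0.5416  0.2219] x [-0.001  0.002 -1.   ] z [ 0.428 -0.904 -0.002] jaw yaw -64.63 F [ 0.3 -0.3 -0.1] M [-0.01 -0.02  0.02] op 1.001 q [-1.24  0.36  1.51 -0.    1.27 -0.12]
-100.69221215528404 0.2910532597309297
```

Request:
jog_arm(
  moves=[
    [[0.022,0.043,0.03,0,0,0.063],[0.044,0.086,0.06,0,0,0.126],[0.066,0.129,0.09,0,0,0.189],[0.088,0.172,0.12,0,0,0.252],[0.11,0.214,0.138,0,0,0.314]],
  ],
  gripper=0.06,
)

```text
time: 0.72
eef_pos: [0.3678, -0.3269, 0.362]
ee_rot: [0.65, 0.279, 0.649, -0.279]
wrist_force: [1.0, 0.2, -0.4]
opening: 0.68
```

Request:
jog_arm(
  moves=[
    [[0.022,0.043,0,0,0,0.063],[0.044,0.086,0,0,0,0.126],[0.066,0.129,0,0,0,0.189],[0.088,0.172,0,0,0,0.252],[0.11,0.214,0,0,0,0.314]],
  ],
)

```text
time: 1.35
eef_pos: [0.4773, -0.1125, 0.3604]
ee_rot: [0.685, 0.174, 0.685, -0.174]
wrist_force: [-0.5, -0.7, -0.6]
opening: 0.682
```

Request:
jog_arm(
  moves=[
    [[0.022,0.043,0,0,0,0.063],[0.044,0.086,0,0,0,0.126],[0.066,0.129,0,0,0,0.189],[0.1,0.18,0,0,0,0.252],[0.111,0.215,0,0,0,0.313]],
  ],
)

```text
time: 1.98
eef_pos: [0.5891, 0.1032, 0.3598]
ee_rot: [0.704, 0.065, 0.704, -0.065]
wrist_force: [-0.1, -0.3, 0.4]
opening: 0.686
```

```bash
python3 - <<'E'
from h import *
from station import robot
st(robot.get_obs())
c=robot.camera("top");np.savez("top1.npz",**c);cv2.imwrite("pics/top1.png",c["pixels"][:,:,::-1])
c=robot.camera("side");np.savez("side1.npz",**c);cv2.imwrite("pics/side1.png",c["pixels"][:,:,::-1])
E
```

```text
t 1.98 tcp [0.5891 0.1032 0.3598] x [-0.001  0.    -1.   ] z [ 0.983 -0.183 -0.001] jaw yaw -10.53 F [-0.1 -0.3  0.4] M [-0.02 -0.07 -0.02] op 0.686 q [0.06 0.27 1.31 0.   1.57 0.24]
```

View pics/side1.png

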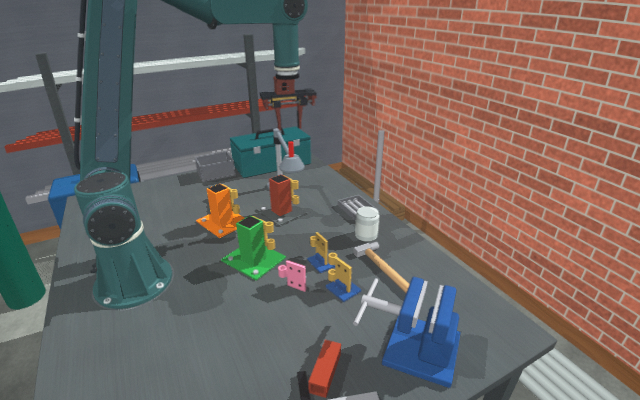

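View pics/top1.png

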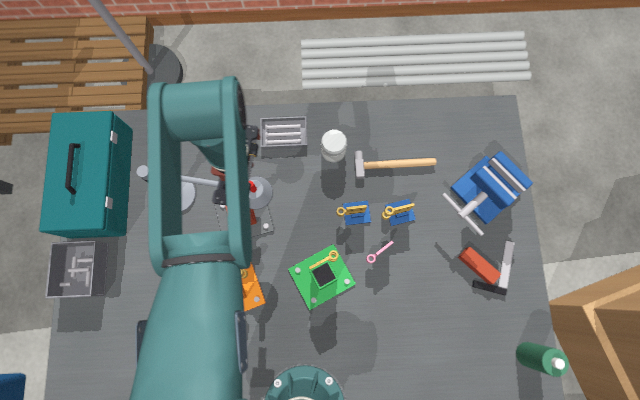

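Request:
jog_arm(
  moves=[
    [[-0.001,-0.002,-0.02,0,0,0],[-0.001,-0.002,-0.04,0,0,0],[-0.001,-0.002,-0.06,0,0,0],[-0.001,-0.002,-0.085,0,0,0],[-0.001,-0.002,-0.085,0,0,0]],
  ],
)

```text
time: 2.7
eef_pos: [0.585, 0.0978, 0.2736]
ee_rot: [0.702, 0.066, 0.706, -0.067]
wrist_force: [0.7, -0.2, 1.0]
opening: 0.685
```

```bash
python3 - <<'E'
from h import *
from station import robot
c=robot.camera("side");np.savez("side2.npz",**c);crop(c,240,80,120,90,6,"pics/side2.png")
st(robot.get_obs())
E
```

```text
t 2.75 tcp [0.5861 0.098  0.2751] x [-0.002 -0.    -1.   ] z [ 0.982 -0.187 -0.002] jaw yaw -10.78 F [-0.6 -0.1  0.2] M [ 0.01 -0.07  0.01] op 0.685 q [ 0.05  0.31  1.45 -0.    1.38  0.24]
```

View pics/side2.png

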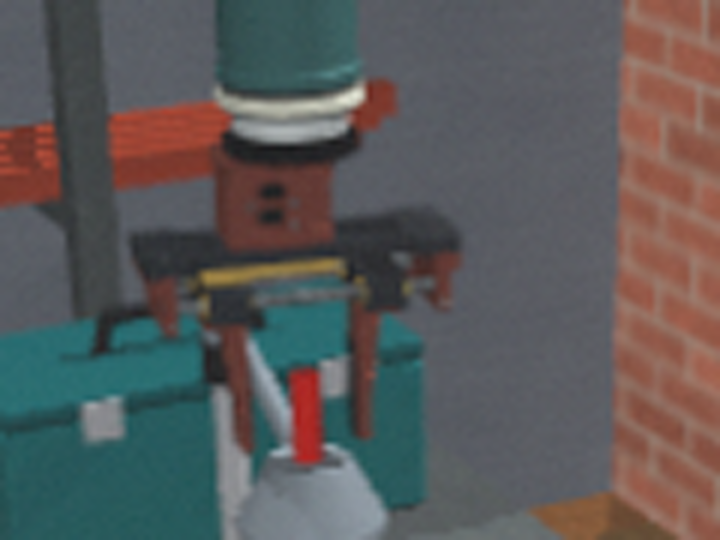

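```bash
python3 - <<'E'
import numpy as np
p=np.array([.642,.387]);s=np.array([.586,.0985])
th=[0,.01,.02,.04,.07, .1, .16,.22,.28,.34,.40, .46,.52,.58,.64,.70, .76,.82,.88,.94,1.0,1.05,1.09,1.12,1.14,1.15,1.15]
th=[0, 0,0,.01,.02,.04, .08,.13,.18,.24,.30, .36,.42,.48,.54,.60, .66,.72,.78,.84,.90, .96,1.01,1.05,1.08,1.1, 1.11,1.12,1.12,1.12,1.12]
b0=0
for i in range(0,30,5):
    t0=th[i]
    f=lambda t:p+np.array([[np.cos(t),np.sin(t)],[-np.sin(t),np.cos(t)]])@(s-p)
    print([[*(f(t)-f(t0)).round(4).tolist(),0,0,0,round(t0-t,3)] for t in th[i+1:i+6]])
E
```

```text
[[0.0, 0.0, 0, 0, 0, 0], [0.0, 0.0, 0, 0, 0, 0], [-0.0029, 0.0006, 0, 0, 0, -0.01], [-0.0058, 0.0012, 0, 0, 0, -0.02], [-0.0115, 0.0025, 0, 0, 0, -0.04]]
[[-0.0114, 0.0029, 0, 0, 0, -0.04], [-0.0254, 0.0072, 0, 0, 0, -0.09], [-0.0393, 0.0122, 0, 0, 0, -0.14], [-0.0555, 0.0191, 0, 0, 0, -0.2], [-0.0713, 0.027, 0, 0, 0, -0.26]]
[[-0.0153, 0.0088, 0, 0, 0, -0.06], [-0.03, 0.0185, 0, 0, 0, -0.12], [-0.0441, 0.029, 0, 0, 0, -0.18], [-0.0576, 0.0404, 0, 0, 0, -0.24], [-0.0704, 0.0526, 0, 0, 0, -0.3]]
[[-0.012, 0.0129, 0, 0, 0, -0.06], [-0.0232, 0.0265, 0, 0, 0, -0.12], [-0.0336, 0.0408, 0, 0, 0, -0.18], [-0.0431, 0.0556, 0, 0, 0, -0.24], [-0.0517, 0.071, 0, 0, 0, -0.3]]
[[-0.0077, 0.0159, 0, 0, 0, -0.06], [-0.0133, 0.0294, 0, 0, 0, -0.11], [-0.0173, 0.0405, 0, 0, 0, -0.15], [-0.02, 0.0489, 0, 0, 0, -0.18], [-0.0217, 0.0545, 0, 0, 0, -0.2]]
[[-0.0008, 0.0028, 0, 0, 0, -0.01], [-0.0016, 0.0057, 0, 0, 0, -0.02], [-0.0016, 0.0057, 0, 0, 0, -0.02], [-0.0016, 0.0057, 0, 0, 0, -0.02], [-0.0016, 0.0057, 0, 0, 0, -0.02]]
```

Request:
jog_arm(
  moves=[
    [[0,0,0,0,0,0],[0,0,0,0,0,0],[-0.003,0.001,0,0,0,-0.01],[-0.006,0.001,0,0,0,-0.02],[-0.012,0.003,0,0,0,-0.04]],
  ],
  gripper=0.03,
)

```text
time: 3.38
eef_pos: [0.575, 0.1018, 0.2758]
ee_rot: [0.703, 0.081, 0.702, -0.081]
wrist_force: [0.7, 0.4, 0.5]
opening: 0.345
```

Request:
jog_arm(
  moves=[
    [[-0.011,0.003,0,0,0,-0.04],[-0.025,0.007,0,0,0,-0.09],[-0.039,0.012,0,0,0,-0.14],[-0.056,0.019,0,0,0,-0.2],[-0.071,0.027,0,0,0,-0.26]],
  ],
)

```text
time: 4.0
eef_pos: [0.5031, 0.1291, 0.2757]
ee_rot: [0.686, 0.171, 0.686, -0.171]
wrist_force: [0.6, -0.1, 0.1]
opening: 0.342
```

```bash
python3 - <<'E'
from h import *
from station import robot
c=robot.camera("side");crop(c,200,80,160,120,5,"pics/side3.png")
st(robot.get_obs())
E
```

```text
t 4.05 tcp [0.501  0.13   0.2756] x [-0.002  0.001 -1.   ] z [ 0.882 -0.472 -0.002] jaw yaw -28.16 F [-2.3  0.6 -0.1] M [-0.01  0.09  0.06] op 0.34 q [0.12 0.19 1.61 0.   1.34 0.61]
```

View pics/side3.png

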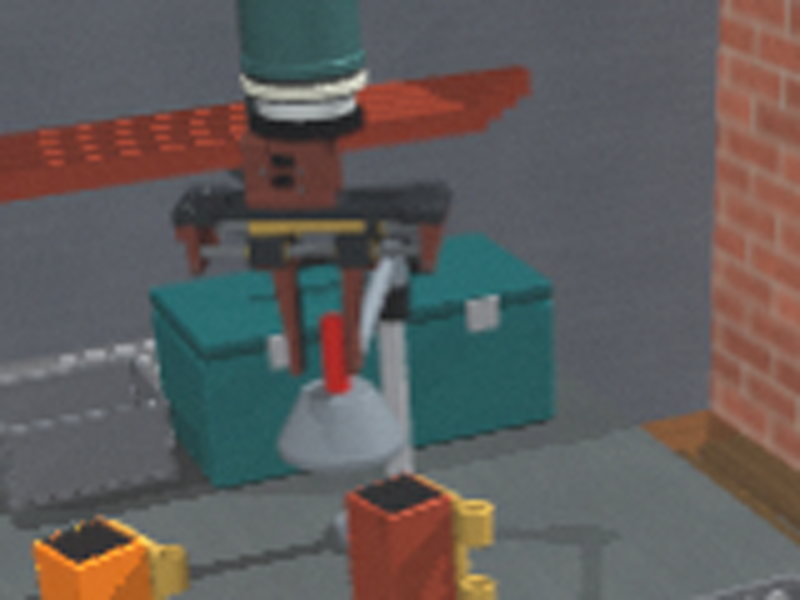

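The lamp head follows, with its handle between the fingers (crop pixel 335,350). I'll continue along the arc.

Request:
jog_arm(
  moves=[
    [[-0.015,0.009,0,0,0,-0.06],[-0.03,0.019,0,0,0,-0.12],[-0.044,0.029,0,0,0,-0.18],[-0.058,0.04,0,0,0,-0.24],[-0.07,0.053,0,0,0,-0.3]],
  ],
)

```text
time: 4.68
eef_pos: [0.4335, 0.1819, 0.2757]
ee_rot: [0.653, 0.272, 0.653, -0.272]
wrist_force: [1.2, -1.0, 0.8]
opening: 0.342
```

Request:
jog_arm(
  moves=[
    [[-0.012,0.013,0,0,0,-0.06],[-0.023,0.027,0,0,0,-0.12],[-0.034,0.041,0,0,0,-0.18],[-0.043,0.056,0,0,0,-0.24],[-0.052,0.071,0,0,0,-0.3]],
  ],
)

```text
time: 5.3
eef_pos: [0.3819, 0.2532, 0.2757]
ee_rot: [0.605, 0.366, 0.605, -0.366]
wrist_force: [0.5, -0.4, -0.0]
opening: 0.342
```

Request:
jog_arm(
  moves=[
    [[-0.008,0.016,0,0,0,-0.06],[-0.013,0.029,0,0,0,-0.11],[-0.017,0.041,0,0,0,-0.15],[-0.02,0.049,0,0,0,-0.18],[-0.022,0.055,0,0,0,-0.2]],
  ],
)

```text
time: 5.92
eef_pos: [0.36, 0.3081, 0.2757]
ee_rot: [0.566, 0.424, 0.566, -0.424]
wrist_force: [0.5, -0.2, 0.1]
opening: 0.342
```

```bash
python3 - <<'E'
from h import *
from station import robot
c=robot.camera("side");crop(c,160,80,160,120,5,"pics/side4.png");np.savez("side4.npz",**c)
st(robot.get_obs())
E
```

```text
t 5.97 tcp [0.3598 0.3087 0.2757] x [-0.     0.001 -1.   ] z [ 0.279 -0.96  -0.001] jaw yaw -73.79 F [ 0.2 -0.   0.2] M [ 0.    0.01 -0.01] op 0.344 q [0.56 0.13 1.69 0.   1.32 1.85]
```

View pics/side4.png

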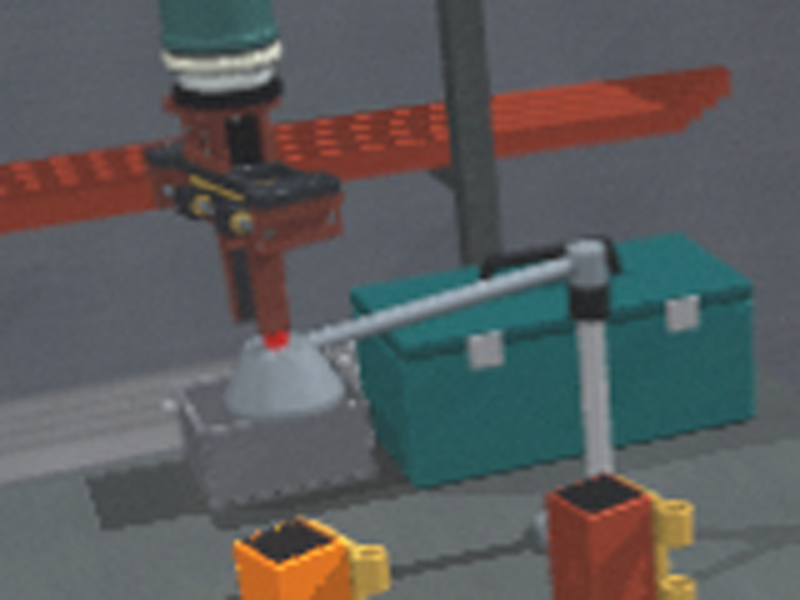

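Request:
jog_arm(
  moves=[
    [[0,0,0,0,0,0],[0,0,0.02,0,0,0],[0,0,0.05,0,0,0],[0,0,0.08,0,0,0],[0,0,0.1,0,0,0]],
  ],
  gripper=0.06,
)

```text
time: 6.6
eef_pos: [0.3605, 0.3077, 0.3771]
ee_rot: [0.566, 0.425, 0.566, -0.424]
wrist_force: [-0.0, -0.3, -0.4]
opening: 0.68
```

```bash
python3 - <<'E'
from h import *
from station import robot
for n in ("top","side"):
    c=robot.camera(n);np.savez(n+"5.npz",**c);cv2.imwrite(f"pics/{n}5.png",c["pixels"][:,:,::-1])
    if n=="top": crop(c,200,165,90,75,8,"pics/top5c.png")
st(robot.get_obs())
E
```

```text
t 6.7 tcp [0.3613 0.3083 0.3778] x [ 0.004  0.002 -1.   ] z [ 0.28  -0.96  -0.001] jaw yaw -73.74 F [-0.3  0.7 -0.6] M [ 0.03  0.02 -0.03] op 0.685 q [0.56 0.06 1.52 0.   1.55 1.85]
```

View pics/top5.png

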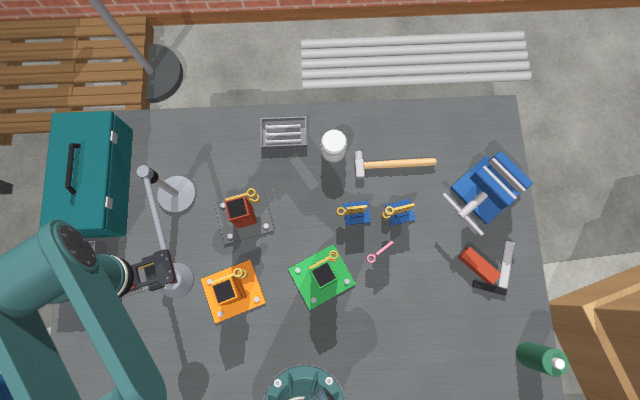

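View pics/top5c.png

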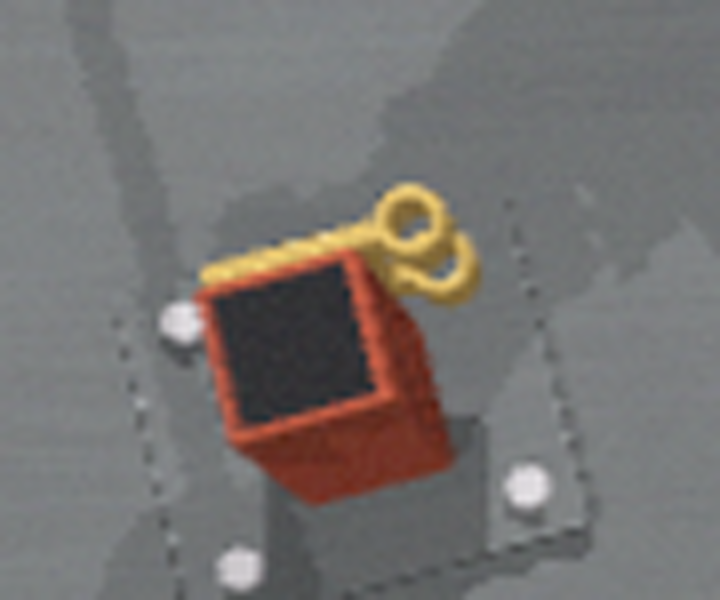

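View pics/side5.png

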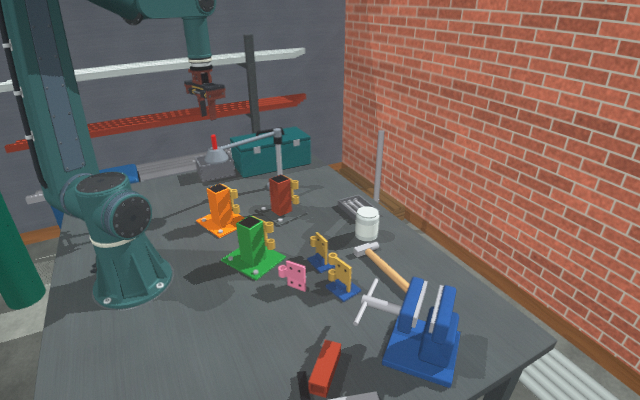

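```bash
python3 - <<'E'
from h import *
t=load('top5.npz');s=load('side5.npz')
crop(t,225,180,40,30,18,"pics/a.png")
crop(t,332,198,44,33,18,"pics/b.png")
crop(s,262,168,44,44,13,"pics/c.png")
crop(s,302,226,36,50,12,"pics/d.png")
E
```

```text
(no output)
```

View pics/a.png

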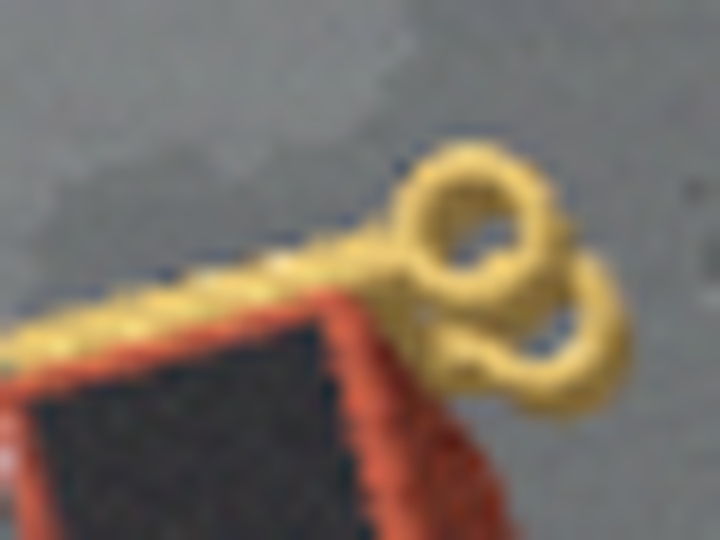

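View pics/b.png

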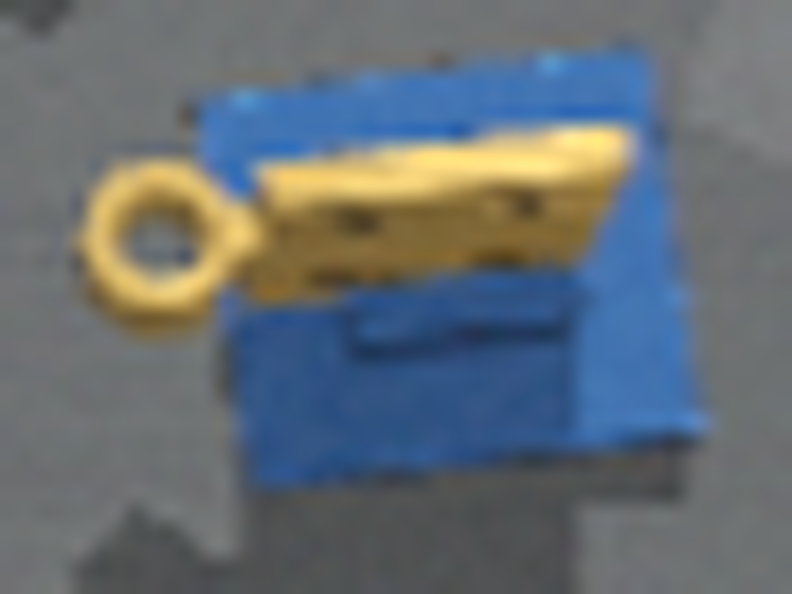

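View pics/c.png

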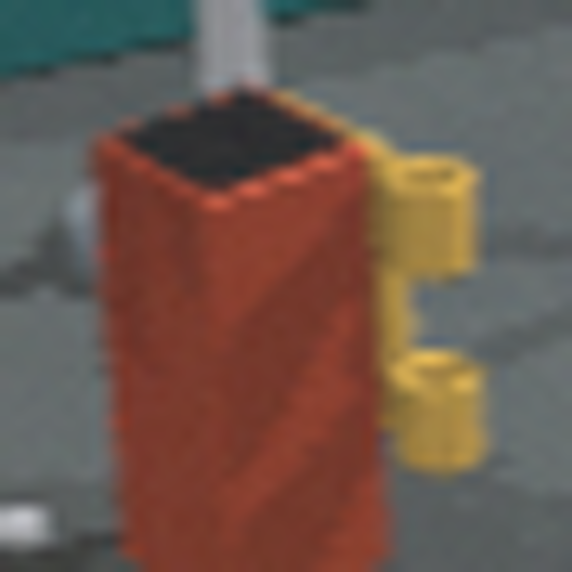

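View pics/d.png

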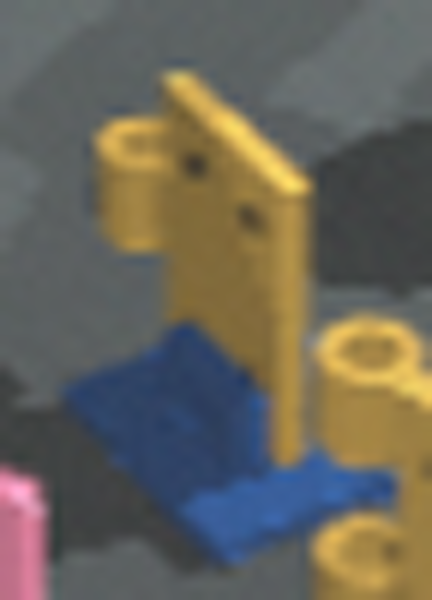

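```bash
python3 - <<'E'
from h import *
t=load('top5.npz');s=load('side5.npz')
J=onz(t,(250.7,191.9),.146);J2=onz(t,(254.9,197.6),.082);L=onz(t,(340.25,210.6),.067)
print('J',J,J2,'L',L)
sub=lambda x,y,x0,y0,k:(x0+(x+.5)/k-.5,y0+(y+.5)/k-.5)
# edges by eye
def ang(c,a,b,z):
    A=onz(c,a,z)[0];B=onz(c,b,z)[0]; d=A-B; return np.degrees(np.arctan2(d[1],d[0])),A,B
print('leaf top +x edge',ang(t,sub(258,168,332,198,18),sub(625,128,332,198,18),.098))
print('leaf top -x edge',ang(t,sub(262,202,332,198,18),sub(620,158,332,198,18),.098))
print('stand + edge',ang(t,sub(200,103,332,198,18),sub(645,47,332,198,18),.008))
print('stand - edge',ang(t,sub(255,487,332,198,18),sub(700,433,332,198,18),.008))
print('jamb plate +x edge',ang(t,sub(5,325,225,180,18),sub(375,220,225,180,18),.145))
print('jamb post +x edge',ang(t,sub(202,295,200,165,8),sub(352,253,200,165,8),.15))
print('jamb post -x edge',ang(t,sub(235,437,200,165,8),sub(390,397,200,165,8),.15))
# side view
for n,uv,z in [('Jtop',sub(430,176,262,168,13),.146),('Jbot',sub(440,371,262,168,13),.082),('L',sub(142,137,302,226,12),.067)]:
    print(n,onz(s,uv,z))
# precise strip PCA
hsv=cv2.cvtColor(t['pixels'],cv2.COLOR_RGB2HSV)
y=(hsv[:,:,0]>15)&(hsv[:,:,0]<32)&(hsv[:,:,1]>90)
for nm,(x0,y0,x1,y1),zz,zlo in [('leaf',(346,200,372,222),.098,.09),('jamb',(222,185,246,206),.145,.135)]:
    vs,us=np.where(y[y0:y1,x0:x1]);uv=np.c_[us+x0,vs+y0];P=pts(t,uv);k=P[:,2]>zlo
    Q=onz(t,uv[k],zz)[:,:2];print(nm,k.sum(),len(k))
    m=Q.mean(0);_,S,V=np.linalg.svd(Q-m);d=V[0]*np.sign(V[0][1]);print(m,S,np.degrees(np.arctan2(d[1],d[0])), 'ext',np.ptp((Q-m)@d))
E
```

```text
J [[0.60930545 0.1271524  0.146     ]] [[0.60704567 0.1254239  0.082     ]] L [[ 0.55906835 -0.12985566  0.067     ]]
leaf top +x edge (np.float64(93.86491255518659), array([ 0.56358198, -0.14561997,  0.098     ]), array([ 0.56767894, -0.20626354,  0.098     ]))
leaf top -x edge (np.float64(94.65794011610889), array([ 0.55787065, -0.14596613,  0.098     ]), array([ 0.5626898 , -0.20511422,  0.098     ]))
stand + edge (np.float64(94.84869031180824), array([ 0.59393404, -0.14129595,  0.008     ]), array([ 0.60064881, -0.22045321,  0.008     ]))
stand - edge (np.float64(94.51196218903125), array([ 0.52509998, -0.14727888,  0.008     ]), array([ 0.53127251, -0.2254995 ,  0.008     ]))
jamb plate +x edge (np.float64(103.99966265197645), array([0.59602773, 0.20129416, 0.145     ]), array([0.61065855, 0.14261166, 0.145     ]))
jamb post +x edge (np.float64(103.75472181566151), array([0.58359783, 0.19999425, 0.15      ]), array([0.59661391, 0.14682092, 0.15      ]))
jamb post -x edge (np.float64(102.37324739651916), array([0.5319422 , 0.18785523, 0.15      ]), array([0.54388753, 0.13340351, 0.15      ]))
Jtop [[0.60966545 0.12311684 0.146     ]]
Jbot [[0.61034749 0.12346506 0.082     ]]
L [[ 0.55961494 -0.13083635  0.067     ]]
leaf 57 135
[ 0.56116774 -0.17591366] [0.12978979 0.01904928] 94.14883164175006 ext 0.059475439129017094
jamb 52 53
[0.59835213 0.17093381] [0.13168982 0.01609088] 103.02691643670407 ext 0.059628652206676624
```

Request:
jog_arm(
  moves=[
    [[0.02,-0.049,0,0,0,0.136],[0.04,-0.098,0,0,0,0.272],[0.06,-0.148,0,0,0,0.408],[0.08,-0.197,0,0,0,0.544],[0.1,-0.247,0,0,0,0.682]],
  ],
  gripper=0.06,
)

```text
time: 7.32
eef_pos: [0.4599, 0.059, 0.3745]
ee_rot: [0.675, 0.209, 0.676, -0.209]
wrist_force: [0.7, 0.4, -0.0]
opening: 0.684
```

Request:
jog_arm(
  moves=[
    [[0.02,-0.049,-0.02,0,0,0.136],[0.04,-0.098,-0.05,0,0,0.272],[0.06,-0.148,-0.09,0,0,0.408],[0.08,-0.197,-0.13,0,0,0.544],[0.101,-0.247,-0.17,0,0,0.682]],
  ],
)

```text
time: 7.95
eef_pos: [0.5564, -0.1778, 0.2112]
ee_rot: [0.706, -0.028, 0.707, 0.029]
wrist_force: [1.2, 0.2, 0.2]
opening: 0.68
```

```bash
python3 - <<'E'
from h import *
from station import robot
st(robot.get_obs())
E
```

```text
t 7.95 tcp [ 0.5564 -0.1778  0.2112] x [-0.001  0.001 -1.   ] z [ 0.997  0.081 -0.001] jaw yaw 4.66 F [1.2 0.2 0.2] M [ 0.07 -0.1   0.02] op 0.68 q [-0.43  0.35  1.56  0.    1.24 -0.51]
```

Request:
jog_arm(
  moves=[
    [[0,0,-0.02,0,0,0],[0,0,-0.045,0,0,0],[0,0,-0.07,0,0,0],[0,0,-0.085,0,0,0],[0,0,-0.085,0,0,0]],
  ],
)

```text
time: 8.57
eef_pos: [0.5557, -0.1758, 0.1271]
ee_rot: [0.706, -0.027, 0.708, 0.028]
wrist_force: [-1.3, 0.3, 0.7]
opening: 0.682
```

```bash
python3 - <<'E'
from h import *
from station import robot
c=robot.camera("side");crop(c,260,170,130,110,6,"pics/side6.png");np.savez("side6.npz",**c)
st(robot.get_obs())
E
```

```text
t 8.62 tcp [ 0.5565 -0.1761  0.1282] x [-0.001  0.    -1.   ] z [ 0.997  0.077 -0.001] jaw yaw 4.42 F [ 0.3 -0.7 -0.1] M [-0.03 -0.1  -0.06] op 0.685 q [-0.42  0.44  1.65 -0.    1.06 -0.5 ]
```

View pics/side6.png

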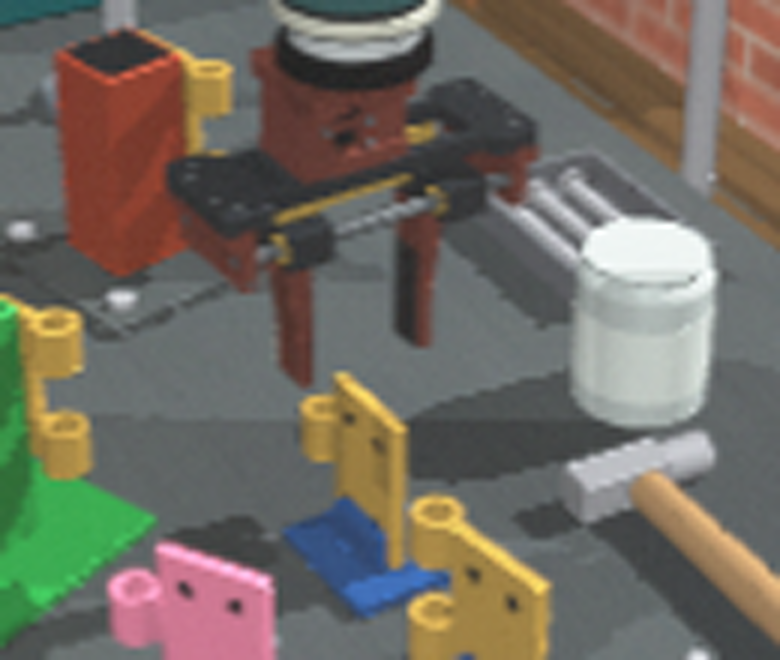

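Request:
jog_arm(
  moves=[
    [[0.003,-0.005,0,0,0,0],[0.0055,-0.01,-0.01,0,0,0],[0.0055,-0.01,-0.03,0,0,0],[0.0055,-0.01,-0.05,0,0,0],[0.0055,-0.01,-0.064,0,0,0]],
  ],
)

```text
time: 9.25
eef_pos: [0.5624, -0.1865, 0.0636]
ee_rot: [0.706, -0.027, 0.707, 0.027]
wrist_force: [0.3, -0.6, -0.4]
opening: 0.686
```

```bash
python3 - <<'E'
from h import *
from station import robot
c=robot.camera("side");crop(c,260,190,130,110,6,"pics/side7.png");np.savez("side7.npz",**c)
st(robot.get_obs())
E
```

```text
t 9.3 tcp [ 0.5614 -0.186   0.0621] x [-0.002  0.001 -1.   ] z [ 0.997  0.077 -0.002] jaw yaw 4.4 F [-0.4  0.4 -0.6] M [-0.04 -0.06 -0.01] op 0.68 q [-0.44  0.53  1.68 -0.    0.93 -0.51]
```

View pics/side7.png

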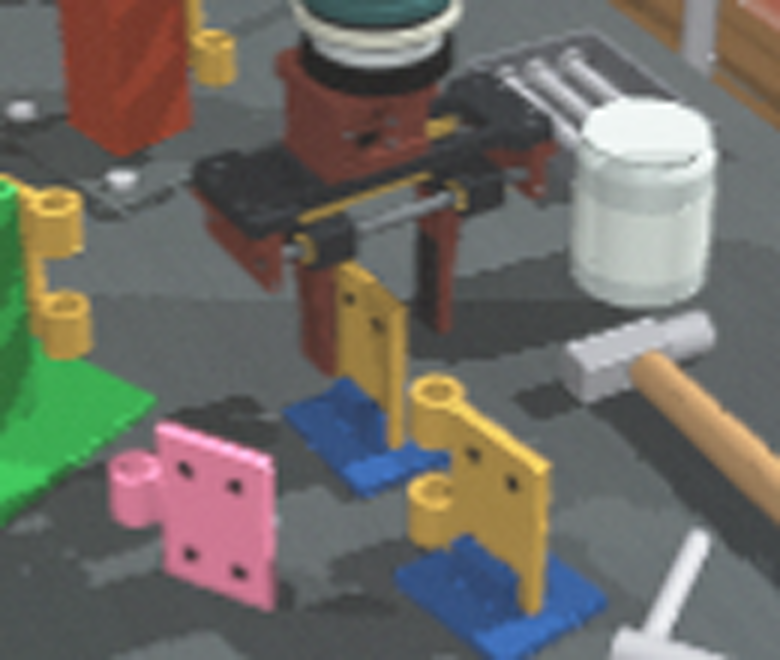

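Request:
jog_arm(
  moves=[
    [[0,0,0,0,0,0],[0,0,0,0,0,0],[0,0,0,0,0,0],[0,0,0,0,0,0],[0,0,0,0,0,0]],
  ],
  gripper=0,
)

```text
time: 9.93
eef_pos: [0.5626, -0.1863, 0.0648]
ee_rot: [0.707, -0.027, 0.706, 0.027]
wrist_force: [0.2, -0.7, 0.2]
opening: 0.154
```

```bash
python3 - <<'E'
from h import *
from station import robot
c=robot.camera("side");crop(c,260,190,130,110,6,"pics/side8.png");np.savez("side8.npz",**c)
st(robot.get_obs())
E
```

```text
t 9.97 tcp [ 0.5625 -0.1863  0.0647] x [ 0. -0. -1.] z [0.997 0.077 0.   ] jaw yaw 4.41 F [0.5 0.1 0.5] M [-0.09 -0.14  0.03] op 0.108 q [-0.44  0.53  1.68 -0.    0.93 -0.51]
```

View pics/side8.png

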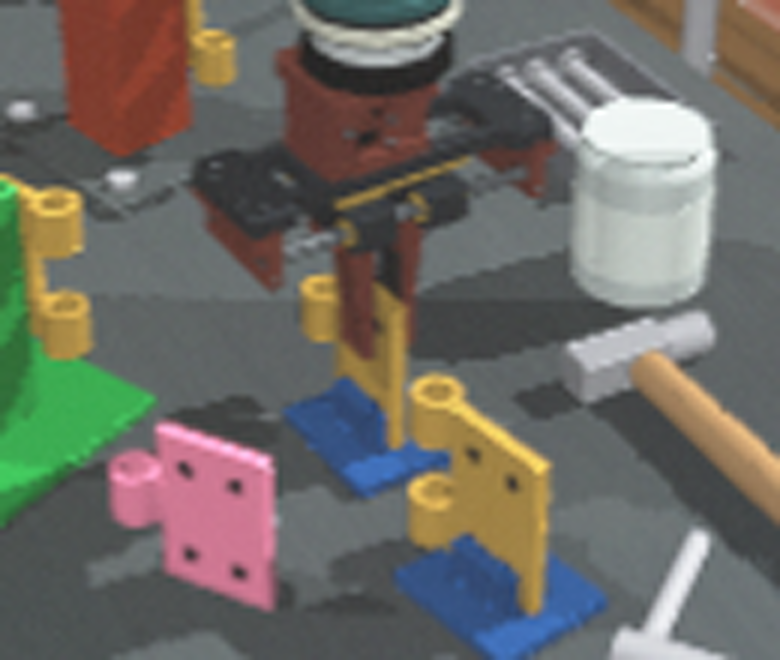

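Request:
jog_arm(
  moves=[
    [[0,0,0,0,0,0],[0,0,0,0,0,0],[0,0,0.005,0,0,0],[0,0,0.015,0,0,0],[0,0,0.025,0,0,0]],
  ],
)

```text
time: 10.6
eef_pos: [0.5621, -0.1861, 0.09]
ee_rot: [0.706, -0.027, 0.707, 0.027]
wrist_force: [0.7, -0.4, -4.7]
opening: 0.087
```

```bash
python3 - <<'E'
from h import *
from station import robot
c=robot.camera("side");crop(c,260,190,130,110,6,"pics/side9.png");np.savez("side9.npz",**c)
st(robot.get_obs())
E
```

```text
t 10.65 tcp [ 0.563  -0.1865  0.0915] x [ 0.001 -0.001 -1.   ] z [0.997 0.077 0.001] jaw yaw 4.42 F [ 0.7  1.  -3.8] M [-0.08 -0.04 -0.08] op 0.09 q [-0.44  0.49  1.66 -0.    0.99 -0.51]
```

View pics/side9.png

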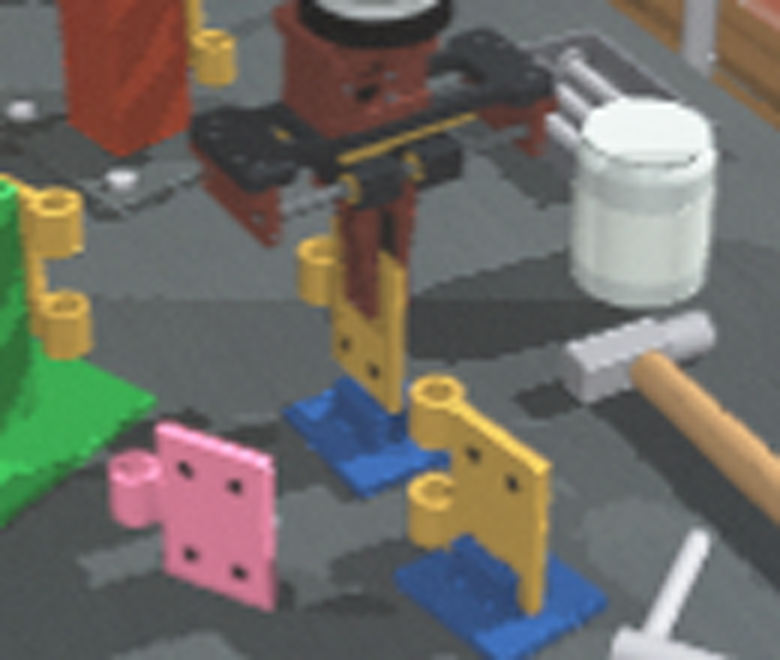

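Request:
jog_arm(
  moves=[
    [[0,0,0.03,0,0,0],[0,0,0.07,0,0,0],[0.015,0.035,0.1,0,0,0.03],[0.03,0.07,0.11,0,0,0.06],[0.045,0.105,0.11,0,0,0.09]],
  ],
)

```text
time: 11.28
eef_pos: [0.6084, -0.0805, 0.2014]
ee_rot: [0.706, -0.06, 0.704, 0.059]
wrist_force: [0.5, 0.3, -4.1]
opening: 0.086
```

Request:
jog_arm(
  moves=[
    [[0.012,0.03,0,0,0,0.025],[0.024,0.055,0,0,0,0.05],[0.032,0.074,-0.01,0,0,0.067],[0.032,0.074,-0.02,0,0,0.067],[0.032,0.074,-0.02,0,0,0.067]],
  ],
)

```text
time: 11.9
eef_pos: [0.6378, -0.0077, 0.1778]
ee_rot: [0.701, -0.082, 0.704, 0.083]
wrist_force: [-0.3, 0.0, -3.3]
opening: 0.088
```

```bash
python3 - <<'E'
from h import *
from station import robot
for n in ("top","side"):
    c=robot.camera(n);np.savez(n+"10.npz",**c)
    if n=="top": cv2.imwrite("pics/top10.png",c["pixels"][:,:,::-1])
    else: crop(c,240,130,130,110,6,"pics/side10.png")
st(robot.get_obs())
E
```

```text
t 12.0 tcp [ 0.6388 -0.0082  0.1791] x [-0.001 -0.    -1.   ] z [ 0.973  0.231 -0.001] jaw yaw 13.35 F [ 0.   0.7 -3.8] M [-0.12 -0.1   0.01] op 0.09 q [-0.12  0.45  1.47 -0.    1.22 -0.35]
```

View pics/side10.png

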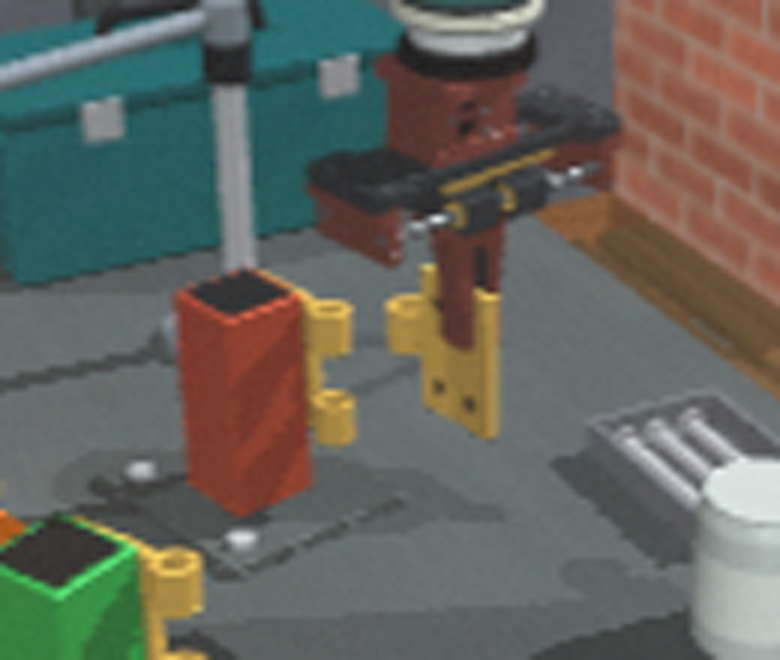

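View pics/top10.png

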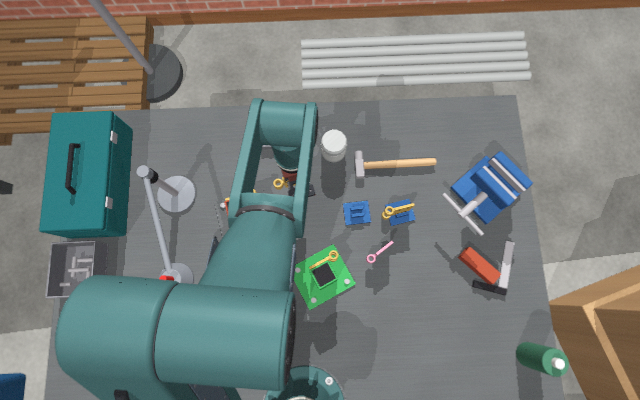

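```bash
python3 - <<'E'
from h import *
t=load('top10.npz');s=load('side10.npz')
crop(t,265,168,32,24,24,"pics/a2.png")
crop(s,300,172,32,34,16,"pics/b2.png")
pr=np.array([[.6258,.0467,.1815]]);print(proj(t,pr),proj(s,pr))
for c in (t,s): print(proj(c,[[.609,.1258,.146],[.609,.1258,.082]]))
E
```

```text
[[277.33507321 181.97354741]] [[307.22090491 179.59027792]]
[[251.17291029 191.98373447]
 [254.77146967 196.97294086]]
[[294.15925907 180.83214216]
 [294.81143056 195.89680485]]
```

View pics/a2.png

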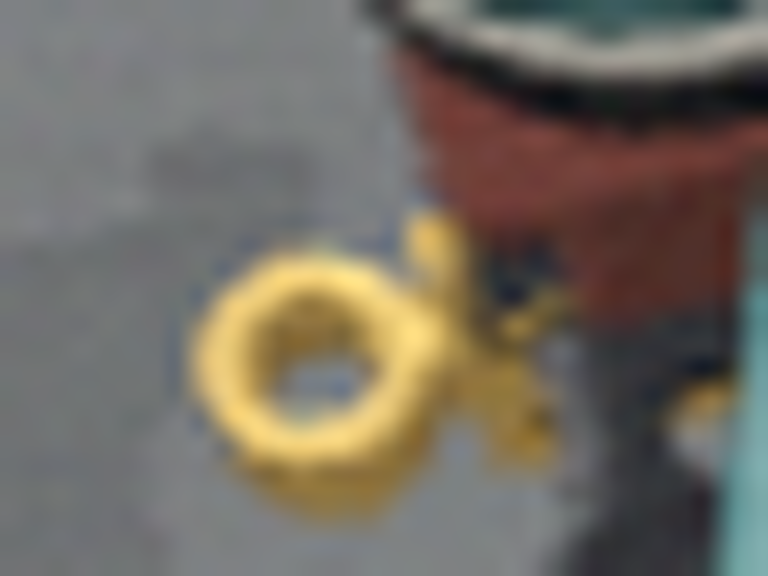

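View pics/b2.png

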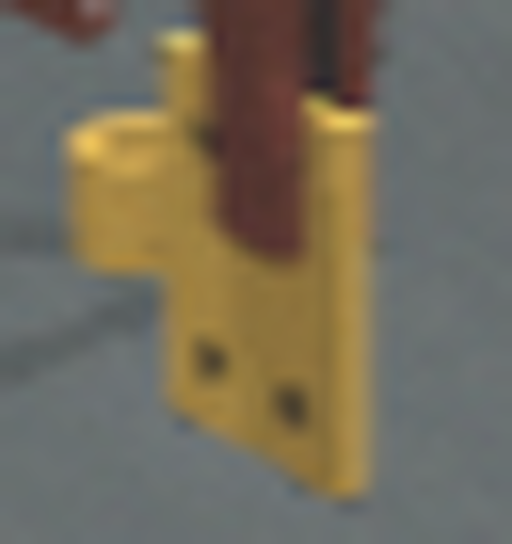

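Request:
jog_arm(
  moves=[
    [[0.001,0,-0.02,0,0,0],[0.002,0.001,-0.04,0,0,0],[0.002,0.001,-0.06,0,0,0],[0.002,0.001,-0.067,0,0,0],[0.002,0.001,-0.067,0,0,0]],
  ],
)

```text
time: 12.62
eef_pos: [0.6413, -0.0067, 0.1126]
ee_rot: [0.702, -0.082, 0.702, 0.082]
wrist_force: [-0.0, 0.0, -4.2]
opening: 0.089
```

```bash
python3 - <<'E'
from h import *
from station import robot
for n in ("top","side"):
    c=robot.camera(n);np.savez(n+"11.npz",**c)
    if n=="top": crop(c,230,160,100,75,8,"pics/top11.png")
    else: crop(c,270,165,60,50,13,"pics/side11.png")
for _ in range(1): st(robot.get_obs())
E
```

```text
t 12.72 tcp [ 0.6421 -0.0066  0.1135] x [ 0.001 -0.    -1.   ] z [0.973 0.232 0.001] jaw yaw 13.39 F [-0.6 -0.2 -4. ] M [-0.06 -0.1  -0.05] op 0.088 q [-0.12  0.52  1.53 -0.    1.09 -0.35]
```

View pics/side11.png

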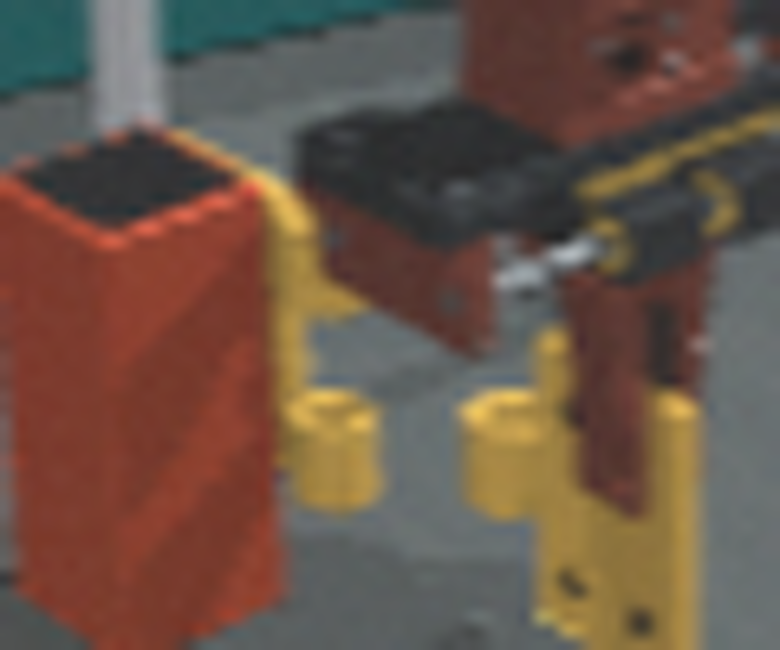

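View pics/top11.png

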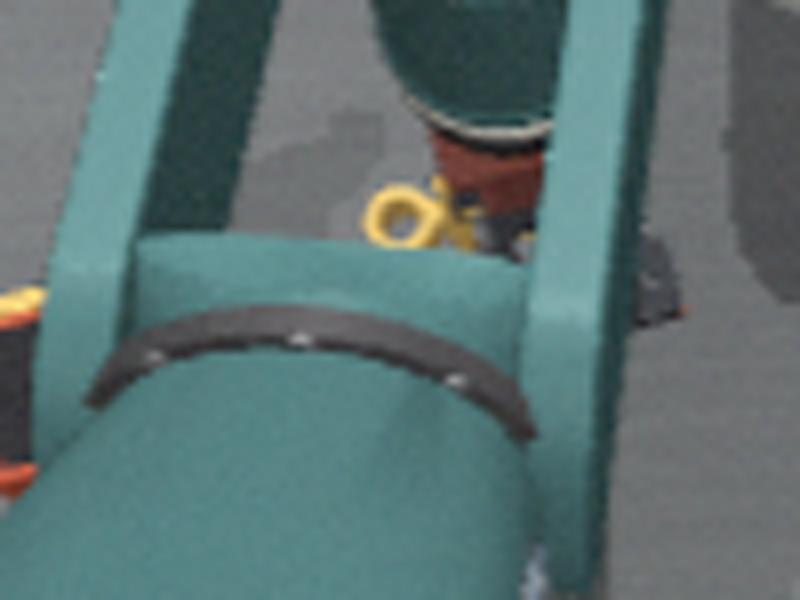

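```bash
python3 - <<'E'
from h import *
t=load('top11.npz');s=load('side11.npz')
crop(t,270,178,24,18,32,"pics/a3.png")
e=np.array([.6283,.0482]); zt=.1126+.0025
def ctr(s,p): return (proj(s,[p])[0]).round(2)
print('top pred ring',ctr(t,[*e,zt]), 'radius px',.013*t['fx']/((t['R']@np.r_[e,zt]+t['t'])[2]))
print('side pred ring',ctr(s,[*e,zt]),'bottom',ctr(s,[*e,zt-.028]),'r',.013*s['fx']/((s['R']@np.r_[e,zt]+s['t'])[2]))
print('jamb lower',ctr(s,[.609,.1258,.082]),ctr(s,[.609,.1258,.054]))
hs=cv2.cvtColor(s['pixels'],cv2.COLOR_RGB2HSV)
up=cv2.resize(s['pixels'],None,fx=1,fy=1)
# subpixel edges along rows using yellow-ness (R-B)
g=(s['pixels'][:,:,0].astype(float)-s['pixels'][:,:,2])
for v in range(194,206): print(v,g[v,288:318].astype(int))
E
```

```text
top pred ring [279.28 186.98] radius px 4.4103608042578175
side pred ring [308.06 195.76] bottom [308.22 202.47] r 3.5880663776686594
jamb lower [294.81 195.9 ] [295.09 202.28]
194 [ 83  77  76  86 102  61   6  -6  -8  -6  -6  -7  -7  -9  -7  -6  -5  -7
  -6  -7  -7  -7   7  61  94  77  51  36  35  44]
195 [ 84  75  77  86  93 120 133 130 108  56   9  -5  -6  -5  -7  -7  -7  -7
  42  95 126 136 118  92  92  67  36  34  36  46]
196 [ 84  74  77  84 122 125 104  99  93  95  75  25  -8  -9  -7  -6  -9  65
 131 133 104 101  97  92  79  42  27  35  38  42]
197 [ 91  83  78  73 100 125 116 104 108 138 105  19  -9 -10  -9  -8  -8  45
 117 123 111 113 110 101  91  58  25  35  36  37]
198 [ 92  81  80  73  77  86 102 113 106 106  79  21  -7  -8 -10  -8  -7  33
  82 107 115 117 124 109  92  83  57  35  36  38]
199 [ 83  77  77  73  72  86  97  97  99 105  77  22  -7 -10  -9 -10  -9  30
  81  99  99 100  96  92  92  83  58  37  37  35]
200 [ 76  77  79  81  78  85  96  97 100 108  79  18  -7  -5  -9  -9  -8  31
  82  97  98  97  95  93  92  85  58  38  37  38]
201 [ 77  76  78  33  53  91  97  98  98 105  95  34  -7  -6  -7  -6  -6  30
  84  99 101  99  96  93  91  85  58  38  37  39]
202 [ 75  77  81  27  45  90  97  99  97 103  95  36  -7  -8  -9  -8  -8  29
  81  96  99  97  94  91  91  91  70  44  40  53]
203 [ 75  77  78  40  29  71  95  99  98 104  62   8  -9  -9  -8  -7  -8  18
  73  98  98  98  90  91  92  91  90  77  58  43]
204 [77 75 86 47  7  2 16 34 40 14 -6 -7 -7 -9 -9 -8 -7 -7 10 51 93 87 65 80
 93 93 91 87 80 64]
205 [78 86 93 46  3 -8 -7 -7 -6 -6 -8 -8 -6 -6 -8 -8 -8 -8 -7 -7 -4 -5 -6 52
 92 94 92 86 81 82]
```

View pics/a3.png

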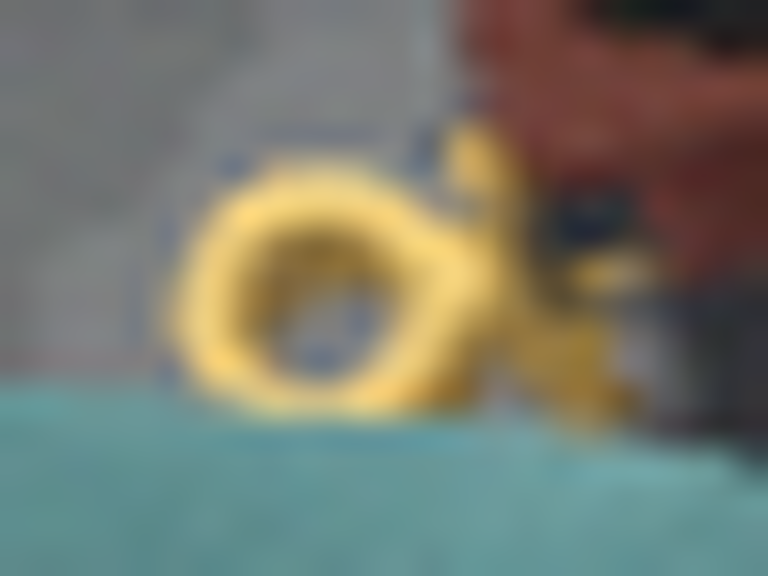

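```bash
python3 - <<'E'
from h import *
def Y(c): return np.clip((c['pixels'][:,:,0].astype(float)-c['pixels'][:,:,2])+8,0,None)
def show(f,r0,r1,c0,c1):
    g=Y(load(f)); print(f,'cols',c0)
    for v in range(r0,r1): print(v,g[v,c0:c1].astype(int))
show('side5.npz',178,206,288,303)
show('side5.npz',234,250,306,318)
show('side10.npz',178,190,300,312)
show('top5.npz',185,206,244,264)
show('top5.npz',204,218,334,350)
show('top10.npz',176,190,270,288)
show('top11.npz',180,193,273,292)
E
```

```text
side5.npz cols 288
178 [ 79 101  72  23   0   1   0   0   0   0   0   0   0   0   0]
179 [108 137 138 100  35   0   0   0   0   0   0   0   0   0   0]
180 [109 103 102 116 128 116 128 116  99  64  17   1   0   0   0]
181 [100  99  95 110 129 116 104 105  96 129  80   0   0   0   0]
182 [ 98  94  79  86 113 119 118 120 138 135  61   1   0   0   0]
183 [ 90  80  78  75  91  99 103 105 112 119  59   0   0   0   0]
184 [ 81  79  76  78  91 100 102 105 108 116  58   0   0   0   0]
185 [ 80  82  77  78  89  99 102 103 105 116  62   0   1   2   0]
186 [ 82  81  76  79  90  99 104 101 106 113  61   3   3   1   2]
187 [ 81  80  73  74  91  97 102 102 107 116  60   1   1   1   0]
188 [ 81  82  77  85  93 101 103 101 105 102  47   0   0   3   1]
189 [ 80  80  79  95 108  79  52  53  45  18   2   1   0   0   1]
190 [ 84  79  80  94 109  53   2   1   2   0   0   0   0   0   0]
191 [ 93  89  79  92 108  53   0   0   0   0   0   0   0   0   0]
192 [ 98  90  83  93 109  72  22   0   0   0   0   0   0   2   0]
193 [100  89  80  90 108  71  20   2   0   1   0   0   2   1   2]
194 [ 89  82  81  88 106 
[... 6117 characters left out ...]
42  50
  51]
184 [  3   5   4  35 115 128 126 123 126 112  49  42  78  47  12   5   5  52
  52]
185 [  3   5   3  89 120 105  91  93 108 125 129 119  99  43   4   1  22  33
  48]
186 [  4   4  35 114 114  84  80  85  85 112 123 128 115  63  46  84  55  45
  44]
187 [  7   4  63 119 110  79  50  26  19  80 123 121 106  77  53  48  18   4
   3]
188 [  2   3  61 119 109  47  10   5   4  90 120 105  88  93  88  89  26   6
   4]
189 [  4   7   7 111 125  69   7   1  64 115 117  88  48  80  92  91  25   4
   6]
190 [  0   0   0  15  51  89  80  86 120 120  95  66  15  24  72  89  64  12
   4]
191 [ 0  0  0  0  0  0  0  0  0  0  0  0  0  0  9 31  7  2  2]
192 [0 0 0 0 0 0 0 0 0 0 0 0 0 0 0 0 0 0 0]
```

```bash
python3 - <<'E'
from h import *
from scipy.optimize import least_squares
t=load('top11.npz');s=load('side11.npz')
def fit(obs,x0):
    def f(p): return [ (proj(t if c=='t' else s,[[p[0],p[1],z]])[0][i]-m)/1 for c,i,z,m in obs]
    r=least_squares(f,x0); return r.x,r.fun.round(2)
J=fit([('t',0,.146,250.87),('t',1,.146,192.1),('s',0,.132,294.53),('s',0,.068,295.15)],[.609,.126])
E=fit([('t',0,.1142,279.39),('t',1,.1142,187.19),('s',0,.1002,308.87)],[.628,.048])
L=fit([('t',0,.0670,340.4),('t',1,.067,210.7)],[.559,-.13])
print(J,E,J[0]-E[0])
print(onz(t,(250.87,192.1),.146),onz(t,(279.39,187.19),.1142))
E
```

```text
(array([0.60941789, 0.1263873 ]), array([ 0.1 , -0.25, -0.19, -0.16])) (array([0.62896041, 0.04749243]), array([ 0.15, -0.36, -0.48])) [-0.01954252  0.07889487]
[[0.60869462 0.12666787 0.146     ]] [[0.62787838 0.04796536 0.1142    ]]
```

Request:
jog_arm(
  moves=[
    [[-0.0025,0.01,0,0,0,0],[-0.005,0.02,0,0,0,0],[-0.0075,0.03,0,0,0,0],[-0.01,0.04,0,0,0,0],[-0.0125,0.05,0,0,0,0]],
  ],
)

```text
time: 13.35
eef_pos: [0.6287, 0.0447, 0.1126]
ee_rot: [0.702, -0.083, 0.702, 0.083]
wrist_force: [-0.5, -0.6, -3.7]
opening: 0.091
```

Request:
jog_arm(
  moves=[
    [[0,0,0,0,0,0],[0,0,0,0,0,0],[0,0,0,0,0,0],[0,0,0,0,0,0],[0,0,0,0,0,0]],
  ],
)

```text
time: 13.98
eef_pos: [0.629, 0.0435, 0.1125]
ee_rot: [0.702, -0.082, 0.702, 0.082]
wrist_force: [0.6, -0.2, -4.4]
opening: 0.09
```

```bash
python3 - <<'E'
from h import *
from station import robot
for n in ("top","side"):
    c=robot.camera(n);np.savez(n+"12.npz",**c)
    if n=="top": crop(c,230,160,80,60,9,"pics/top12.png")
    else: crop(c,270,165,60,50,13,"pics/side12.png")
for _ in range(1): st(robot.get_obs())
E
```

```text
t 14.07 tcp [0.629  0.0436 0.1125] x [-0. -0. -1.] z [ 0.973  0.232 -0.   ] jaw yaw 13.39 F [-0.3 -0.1 -5.3] M [-0.07 -0.11  0.03] op 0.089 q [-0.04  0.51  1.56 -0.    1.07 -0.27]
```

View pics/side12.png

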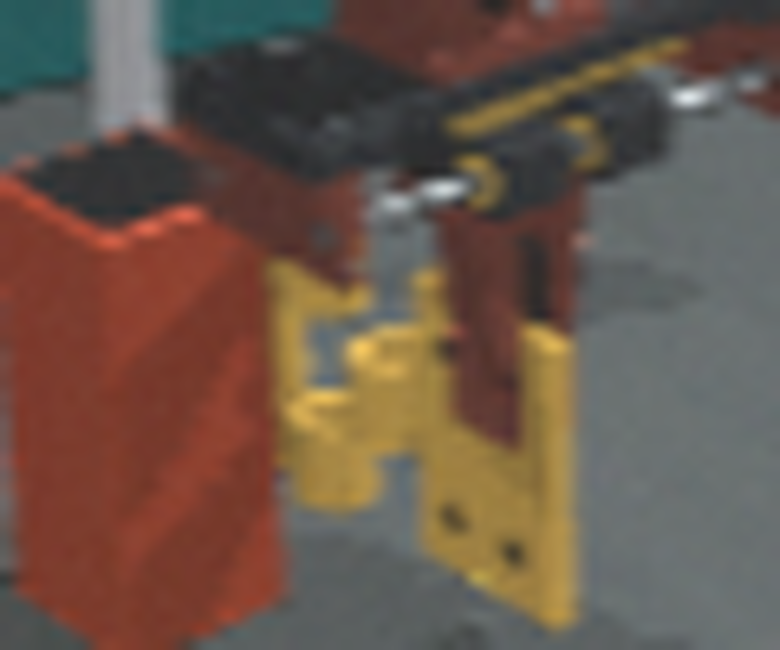

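View pics/top12.png

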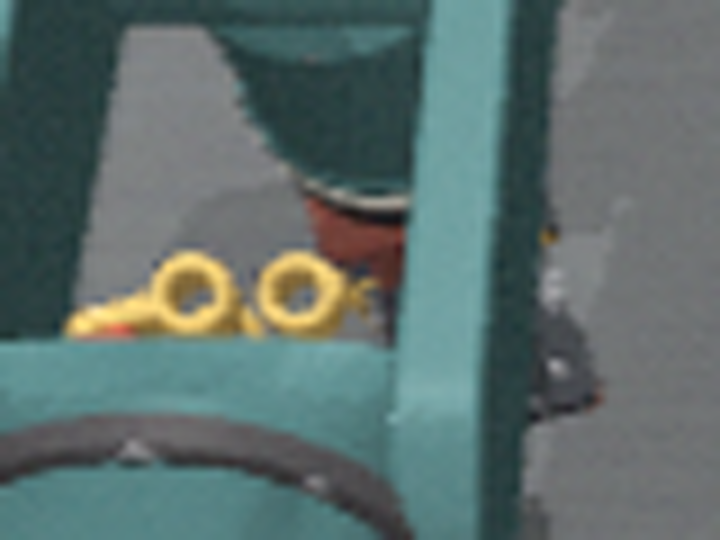

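```bash
python3 - <<'E'
from h import *
def Y(c): return np.clip((c['pixels'][:,:,0].astype(float)-c['pixels'][:,:,2])+8,0,None)
t=load('top12.npz');g=Y(t)
for v in range(185,199): print(v,g[v,244:274].astype(int))
e=[.609418-.007,.126387-.029]
print(proj(t,[[.6094+.007,.12639-.029,.1142],[.6094,.1264,.146]]))
crop(t,244,184,30,15,26,"pics/a4.png")
E
```

```text
185 [ 4  4  4  4  5  5  4  4  3  4  3  6  3  5  4  2  4  4  1  2 23 55 68 64
 63 64 63 63 55 53]
186 [ 5  4  5  6  3  1  5  4  4  3  6  2  4  3  4  3  0  2  0  4  5 40 64 64
 64 64 64 66 68 61]
187 [ 4  5  3  4  5  4  5  4  5  5  5  3  2  2  3  2  3  3  5  4  3 37 65 63
 67 69 66 59 56 51]
188 [  6   3   3   5   5  72 100 108  87  30   7   3   5   4   4   4   4  72
 104 111  87  47  49  60  60  54  48  46  46  47]
189 [  3   1   4   4 119 128 126 124 127 131  89  12   4   4   4  34 110 128
 121 120 125 126  81  27  28  23  10  41  47  46]
190 [  4   4   3  92 120 108  92  93  99 123 127  68   2   3   6 115 120 102
  89  89  99 123 128 105  47   2   1  37  43  48]
191 [  5   3  33 115 116  87  81  77  82 106 126  91  12   4  40 115 105  81
  83  65  64 112 125 116  74  56  86  68  54  45]
192 [  2  63  76 122 110  83  68  46  16  49 119 114  65  17  60 119 108  81
  52  11   4  78 122 121  95  94  52   7  16  11]
193 [120 127 125 128 113  86  33  12   3  49 118 109  67  17  55 120 112  63
  16   5   4  96 115 102  86  91  59  18   2   2]
194 [129 128 128 128 129 104  17  34 116 128 123 101  96  84  37 111 129  94
  24  40  73 119 115  87  51  45  52  10   3   3]
195 [121 114 110 103 126 129 114 122 130 123 101  83  90 119  88  67 115 126
 128 129 129 115  90  80  17   6  34  13   3   2]
196 [112  88  83  83 102 112 123 122 116  98  87  84  75 114 117  45  44  96
 107 106  95  88  85  53  12   5   3  18  12   2]
197 [49 25 16 16  7 18 27 25 27 25 21 19  0 10 41 17  0  9 22 47 52 54 38  9
  4  3  4  4  3  1]
198 [0 0 0 0 0 0 0 0 0 0 0 0 0 0 0 0 0 0 0 0 0 0 0 0 0 0 0 0 0 0]
[[262.65980787 191.67260939]
 [250.96278868 191.85692028]]
```

View pics/a4.png

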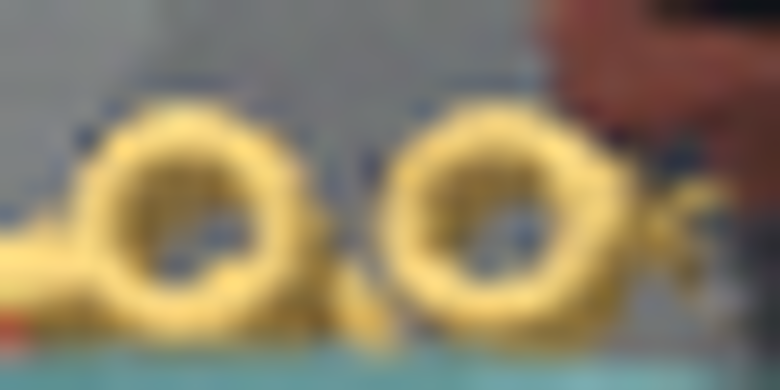

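Request:
jog_arm(
  moves=[
    [[-0.001,0.004,0,0,0,0],[-0.002,0.008,0,0,0,0],[-0.003,0.012,0,0,0,0],[-0.004,0.016,0,0,0,0],[-0.005,0.02,0,0,0,0]],
  ],
)

```text
time: 14.7
eef_pos: [0.6238, 0.0641, 0.1125]
ee_rot: [0.702, -0.083, 0.702, 0.083]
wrist_force: [-0.3, 0.9, -3.9]
opening: 0.091
```

Request:
jog_arm(
  moves=[
    [[-0.0005,0.002,0,0,0,0],[-0.001,0.004,0,0,0,0],[-0.0015,0.006,0,0,0,0],[-0.002,0.0085,0,0,0,0],[-0.002,0.0085,0,0,0,0]],
  ],
)

```text
time: 15.32
eef_pos: [0.6219, 0.0724, 0.1126]
ee_rot: [0.702, -0.083, 0.702, 0.083]
wrist_force: [0.2, 0.0, -4.6]
opening: 0.089
```

Request:
jog_arm(
  moves=[
    [[0,0,0,0,0,0],[0,0,0,0,0,0],[0,0,0,0,0,0],[0,0,0,0,0,0],[0,0,0,0,0,0]],
  ],
)

```text
time: 15.95
eef_pos: [0.622, 0.0722, 0.1125]
ee_rot: [0.702, -0.083, 0.702, 0.083]
wrist_force: [0.5, 0.2, -3.8]
opening: 0.091
```

```bash
python3 - <<'E'
from h import *
from station import robot
for n in ("top","side"):
    c=robot.camera(n);np.savez(n+"13.npz",**c)
    if n=="top": crop(c,235,180,40,30,18,"pics/top13.png")
    else: crop(c,275,168,40,44,13,"pics/side13.png")
for _ in range(1): st(robot.get_obs())
E
```

```text
t 16.05 tcp [0.6219 0.0722 0.1125] x [-0. -0. -1.] z [ 0.973  0.232 -0.   ] jaw yaw 13.41 F [-0.1  0.6 -5.1] M [-0.09 -0.09 -0.02] op 0.087 q [ 0.01  0.51  1.57 -0.    1.07 -0.23]
```

View pics/side13.png

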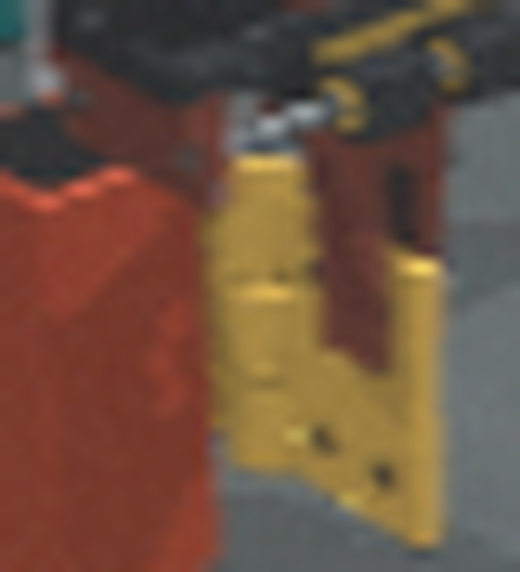

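View pics/top13.png

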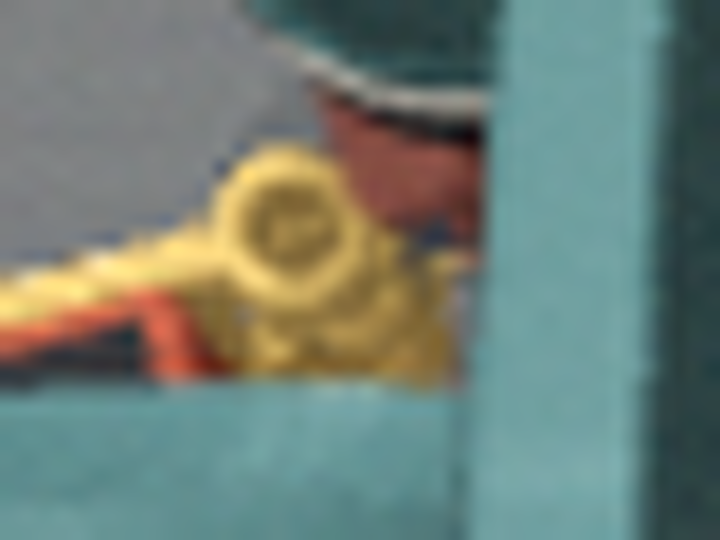

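```bash
python3 - <<'E'
from h import *
s=load('side13.npz');im=s['pixels'].astype(int).sum(2)
for u in range(293,299): print(u,[f"{v}:{im[v,u]}" for v in range(178,207)])
ax=np.array([.6094,.1264]); d=s['R'][2,:2]; d=d/np.hypot(*d)
f=ax-d*.013
for z in (.146,.118,.114,.086,.082,.054): print(z,proj(s,[[*f,z]])[0].round(2))
E
```

```text
293 ['178:382', '179:334', '180:427', '181:351', '182:345', '183:345', '184:369', '185:368', '186:365', '187:372', '188:365', '189:330', '190:397', '191:373', '192:357', '193:359', '194:357', '195:349', '196:324', '197:320', '198:327', '199:334', '200:332', '201:341', '202:338', '203:339', '204:307', '205:321', '206:280']
294 ['178:339', '179:264', '180:494', '181:374', '182:369', '183:367', '184:374', '185:370', '186:365', '187:374', '188:366', '189:360', '190:452', '191:382', '192:368', '193:372', '194:376', '195:370', '196:372', '197:325', '198:363', '199:361', '200:357', '201:362', '202:364', '203:361', '204:317', '205:324', '206:284']
295 ['178:356', '179:245', '180:480', '181:378', '182:386', '183:371', '184:364', '185:364', '186:362', '187:362', '188:363', '189:369', '190:477', '191:374', '192:371', '193:377', '194:366', '195:368', '196:386', '197:312', '198:379', '199:367', '200:375', '201:368', '202:368', '203:365', '204:330', '205:318', '206:279']
296 ['178:319', '179:296', '180:485', '181:378', '182:392', '183:364', '184:356', '185:356', '186:355', '187:350', '188:326', '1
[... 275 characters left out ...]
', '185:349', '186:347', '187:349', '188:336', '189:308', '190:406', '191:355', '192:353', '193:352', '194:353', '195:340', '196:345', '197:342', '198:352', '199:367', '200:351', '201:431', '202:345', '203:343', '204:317', '205:328', '206:306']
298 ['178:200', '179:231', '180:283', '181:282', '182:278', '183:326', '184:312', '185:295', '186:314', '187:347', '188:275', '189:284', '190:350', '191:350', '192:347', '193:350', '194:358', '195:349', '196:348', '197:355', '198:353', '199:344', '200:346', '201:383', '202:346', '203:350', '204:336', '205:320', '206:306']
0.146 [294.04 182.31]
0.118 [294.33 189.02]
0.114 [294.38 189.97]
0.086 [294.66 196.53]
0.082 [294.7  197.45]
0.054 [294.98 203.87]
```

```bash
python3 - <<'E'
from h import *
from station import robot
t=load('top13.npz'); cv2.imwrite('pics/top13full.png',t['pixels'][:,:,::-1])
st(robot.get_obs()); print(robot.finish_job())
E
```

```text
t 16.05 tcp [0.6219 0.0722 0.1125] x [-0. -0. -1.] z [ 0.973  0.232 -0.   ] jaw yaw 13.41 F [-0.1  0.6 -5.1] M [-0.09 -0.09 -0.02] op 0.087 q [ 0.01  0.51  1.57 -0.    1.07 -0.23]
the job is handed in; nothing more can be done
None
```

View pics/top13full.png

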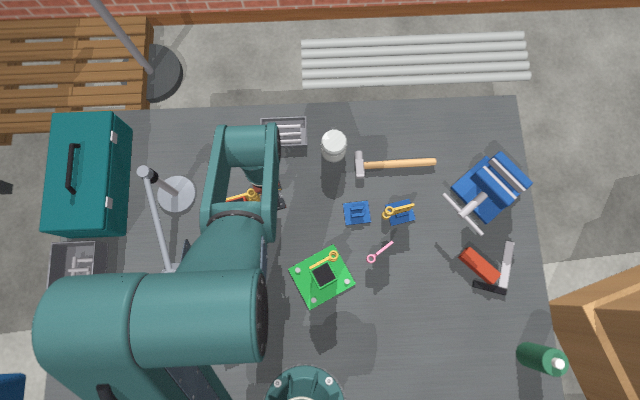

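I swung the lamp aside first. Then I took the single-knuckle leaf from its stand, slid its knuckle into the gap between the post's knuckles, and handed the job in at 16 s of the 61 s, still holding it there. No verdict came back.

- **Lamp:** the head ended about 31 cm from the hinge, measured from where the gripper let go of the handle. It stayed there: the last top picture shows its arm still swung back, though the head itself was hidden behind the robot arm.
- **Fit:** in the last pictures the pin holes line up. The gaps above and below the knuckle look about equal, roughly 4 mm each. I put the sideways error at about 1 mm or less. The leaf was gripped at a yaw of 13.4°, against 13.3° measured for the post's leaf; single edge readings of the post ranged from 12.4° to 14.0°.
- **Contact:** the wrist force was only the leaf's weight, about 4–5 N, and the same before and after sliding in, so nothing shows it resting or pressing on the post.
- **Other things:** the two-knuckle leaf, the hammer, the tin, the offcut and the look-alikes that can be seen stand where they were. The orange look-alike was hidden behind the arm in the last top picture; nothing went near it.
- **Checks that disagreed:** the two cameras differed by about 1–2 mm in absolute position. I used positions relative to the hinge, which agreed to about 1 mm.

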